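Feed a sample vial through the reader tunnel with a push stick

TASK

Pick up the red-capped vial, tip it into the open V-trough so that it lies along the fold with its base towards the tunnel, and let go of it. Then take the wooden push stick and, using the stick and not the fingers, push the vial base first through the tunnel until the hidden latch catches behind it and keeps it pressed on its spring seat, feeling for the spring and not ramming the seat to the end of its travel. Finally draw the stick out and lay it back on the green mat, leaving the other vials and the bottle alone.

Things in the scene. Friction and masses are not known exactly. Their poses are not given: they have to be found in the camera images.
- vial_mid (a point): The vial to feed: amber glass cylinder with a paper label and a RED cap of the same diameter, 28 mm diameter, 61 mm long, about 45 g. It starts standing upright on the bench among two like vials. This point is its centre, 30.5 mm from either end; its z axis runs from base to cap (up at the start).
- lane_mouth (a point): Point on the fold of the fixed aluminium V-trough, 40 mm above the bench, at the tunnel mouth. x = feed direction, into the tunnel; y across; z up. 90 degree V, level, open upward from x = -150 to 0 mm; edges 16 mm above the fold and 16 mm to each side (18 mm outside). A vial lying in it has its axis 20 mm above the fold. Under it a base plate: 90 mm wide, 6 mm thick, x = -160 to 180 mm.
- tunnel_roof (a point): Centre of the top of the white reader tunnel round the V, 112 mm above the bench, axes as lane_mouth. Tunnel 155 mm long, 72 mm wide outside, 48 mm inside; ceiling 37 mm above the fold. Hidden in it, at a place that differs each time: a spring pawl hung from the ceiling that rides over the vial (about 2 to 5 N along the feed) and drops behind it when its rear end is 20 to 50 mm inside the mouth.
- seat (a joint): Spring seat in the tunnel, met by the vial's base; its red rod comes out at the far end. Value in m: 0 = free, grows as pressed, travel 22 mm; needs about 2 N, plus 1 N per mm. The pawl catches the vial at about 8 mm (about 10 N plus friction). With the stick drawn back, a caught vial keeps it pressed 6 to 8 mm; one not caught is pushed back and it reads 0. Beyond 18 mm (20 N) it is rammed.
- stick_grip (a point): Wooden push stick, about 120 g, lying flat. Its handle is an upright block, 26 mm (along) x 16 mm (across) x 66 mm high, at its rear end. This point: on the handle's centre line, 50 mm above the stick's flat underside; x to the nose, z up. The bar is 16 mm wide, 14 mm high; lying in the V its underside is 8 mm above the fold and it passes under the pawl.
- stick_nose (a point): Centre of the stick's black front face, which pushes the vial; 150 mm ahead of the handle's centre line and 7 mm above the underside. Axes as the handle's.
- stick_mid (a point): Middle of the stick's length, 70 mm ahead of the handle's centre line and 7 mm above the underside.
- mat: Green mat fixed to the bench, 110 mm (x) x 250 mm (y), 3 mm thick, on which the stick lies at the start and must lie at the end. Origin: centre of its underside.
- vial_blue_mid (a point): Bystander: a like vial with a BLUE cap, standing; its centre. Not to be moved.
- vial_green_mid (a point): Bystander: a like vial with a GREEN cap, standing; its centre. Not to be moved.
- bottle_mid (a point): Bystander: amber reagent bottle, 72 mm diameter, 150 mm high, standing; its centre. Not to be moved.
Not all that is in view belongs to the job. What is meant by the part that bears stick_grip is not purple or yellow, and is the smaller of those in its own colour.

How it is judged:
On the way, in this order (a step that is already met when the one before it is completed fails the run):
1. the red-capped vial lies along the fold of the open trough, base towards the tunnel, and has been let go (y of vial_mid in the frame of lane_mouth between -0.006 and 0.006 m and z of vial_mid in the frame of lane_mouth between 0.013 and 0.027 m and angle between the z axis of vial_mid and the x axis of lane_mouth, either way round below 0.12 rad and z of lane_mouth in the frame of vial_mid below 0 m and x of vial_mid in the frame of lane_mouth between -0.15 and 0 m and contact force between the fingers and vial below 0.05 N and linear speed of vial below 0.03 m/s), for 0.2 s.
2. the stick presses the vial on to the spring seat (contact force between stick and vial above 1 N and value of joint seat above 0.006 m), for 0.02 s.
At the end, for the whole second after the job is handed in: Vial in the V inside the tunnel, base first, at rest: centre over 45 mm past the mouth, within 6 mm of the lane's middle and 0.12 rad of its direction; spring seat held pressed 4 to 12 mm by the latch; push stick at rest on the mat, its middle over the mat (y of vial_mid in the frame of lane_mouth between -0.006 and 0.006 m and z of vial_mid in the frame of lane_mouth between 0.013 and 0.027 m and value of joint seat between 0.004 and 0.012 m and x of vial_mid in the frame of lane_mouth above 0.045 m and z of lane_mouth in the frame of vial_mid above 0 m and angle between the z axis of vial_mid and the x axis of lane_mouth, either way round below 0.12 rad and linear speed of each of vial, stick below 0.02 m/s and x of stick_mid in the frame of mat between -0.055 and 0.055 m and y of stick_mid in the frame of mat between -0.125 and 0.125 m and height (world z) of stick_mid below 0.03 m); the robot touches nothing.
It fails at once if the spring seat is rammed beyond 18 mm (value of joint seat above 0.018 m).
It fails at once if the fingers touch the vial when more than half of it is inside the tunnel (x of vial_mid in the frame of lane_mouth above 0 m and y of vial_mid in the frame of lane_mouth between -0.03 and 0.03 m and height (world z) of vial_mid below 0.09 m and contact force between the fingers and vial above 0.3 N).
It fails at once if another vial or the bottle is moved by more than 15 mm (distance of any of vial_blue_mid, vial_green_mid, bottle_mid from where it was at the start of the episode above 0.015 m).
It also fails if it takes over 67 s, if anything falls off the work surface, if the arm or the gripper's body presses on something with over 40 N, if the wrist force passes 120 N, or if a joint passes its speed limit or range.

ROBOT

A 7-joint arm with a two-finger parallel gripper is mounted at the origin on the work surface. World frame = base frame: x ahead of the robot, y to its left, z up, the work surface at z = 0. Lengths are in m, angles in rad, forces in N, time in s.
With the tool pointing down it reaches from about 0.4 to 0.85 m from the base axis. Payload 10.4 kg.
Tool frame: the origin (TCP) lies on the front face of the gripper's body, between the roots of the fingers; the fingertips stand 70 mm ahead of it and the grasp point (between the pads) lies 51 mm ahead of it (grasp_offset is the distance from the TCP to the grasp point, in m); z points along the fingers, y is the direction in which the jaws open and shut (so a half turn about z gives the same grasp; the last joint's range is limited). The gripper opens to 87 mm and grips with 3 to 60 N. Pads are 19 mm wide; open, the fingers measure 117 mm over their backs; the gripper's body (75 mm by 190 mm) begins 51 mm behind the grasp point.
Start: joints at [-1.155, 0.332, -0.065, 1.46, 0.022, 1.35, -0.088], TCP at [0.266, 0.566, 0.292] pointing down, gripper open.
Joint ranges: [-2.6, 2.6], [-0.5, 2.12], [-1.47, 1.34], [0.16, 2.42], [-1.27, 4.41], [0.06, 2.06], [-2.6, 2.6]. Speed limits (rad/s): [2.22, 2.22, 2.79, 2.79, 3.14, 3.14, 3.14].

INTERFACE

Orientations are given as a unit quaternion [x, y, z, w].
In Python, from bench import * gives the robot as it stands. The module is installed in compiled form; this text tells all that it offers.
- The arm moves only by the tool arm_command, never from a script. Its argument "commands" is a list of rows, each a list of 3 entries, a list of its own where there are three numbers: the opening in per cent of the stroke, from 0 (shut) to 100 (fully open), then the shift along the tool's x, y, z in m, then the turn, a rotation vector about the tool's x, y, z in rad. A call has exactly 10 rows; each row is the pose to reach, as a shift and turn from the pose commanded when the call began, along the tool's axes at that moment; what a row does not reach only later rows make up. A row lasts 1/12 s, in which the tool goes at most 41.7 mm and 7.16 degrees, less where a joint would pass 70% of its speed; a pose out of reach is approached as far as the arm can. A call with a gripper value outside its range is refused whole. The fingers move at their own pace and stop on an object; "squeeze" is the grip in N (left out, the last holds). Time passes only in rows, so rows that repeat a pose let the fingers close, or fill a call up. It gives the time, the measured TCP pose, the force and the opening at its end, in the units of the state.
- read_state(): the state, without advancing time (a new reading comes with each control period).
- camera(name): name is "scene" or "top"; returns a dict with "pixels" (420x560x3 uint8, red, green, blue), "fx", "fy", "cx", "cy" (pixels), "dist_coeffs" ([k1, k2, p1, p2, k3] as OpenCV has them; the pictures are not rectified), "rvec" (rotation vector, rad) and "tvec" (3), from world to camera coordinates, as OpenCV has them. Camera axes: x right, y down, z forward; pixel columns grow to the right and rows downward; lengths in m; the calibration is good to about 2 mm. A picture is of the moment at which its call begins. There is no depth.
- close_job(): hands the job in, once; it reports no verdict.
The state is a dict: "time": time; "joint_positions": joint angles; "joint_vel": joint speeds; "joint_torque": joint torques, N m; "ee_pos": TCP position; "eef_rot": TCP orientation; "ft_force": force on the tool from outside, world axes, zero at the start; "torque": the same for the moment, N m; "width": finger opening in m.
Only numpy, scipy, OpenCV 4.12 (cv2) and the standard library are available. Lean on these libraries where they do the work, as an engineer would, in place of code of your own. Each camera call takes 0.05 s, during which the arm holds its last target.

## Working session

There is one attempt and no reset: what is moved stays moved. The work goes in short steps, Python scripts to look and compute and a tool call to move; the robot and the scene stay as the last step left them, time stands still between calls to the robot, and variables do not carry over. Pictures are saved under pics/ and viewed, and the job is handed in when it is done.

Besides the shell and the picture viewer there is one more tool, called after "Emit:" as name(argument=value, ...) on one line, values as JSON. arm_command: Moves the arm, as the interface text tells. Its arguments: {"type":"object","properties":{"commands":{"type":"array","items":{"type":"array"}},"squeeze":{"type":"number"}},"required":["commands"]}

```bash
mkdir -p pics
cat > h.py <<'E'
from bench import *
import numpy as np, cv2, pickle
from scipy.spatial.transform import Rotation as R
def snap(n,tag):
    c=camera(n); pickle.dump(c,open(f'pics/{tag}.pkl','wb'))
    cv2.imwrite(f'pics/{tag}.png',c['pixels'][:,:,::-1]); return c
def ld(tag): return pickle.load(open(f'pics/{tag}.pkl','rb'))
def KD(c): return np.array([[c['fx'],0,c['cx']],[0,c['fy'],c['cy']],[0,0,1.]]),np.array(c['dist_coeffs'],float)
def proj(c,P):
    K,D=KD(c); return cv2.projectPoints(np.array(P,float).reshape(-1,1,3),np.array(c['rvec'],float),np.array(c['tvec'],float),K,D)[0].reshape(-1,2)
def ray(c,uv):
    K,D=KD(c); n=cv2.undistortPoints(np.array([[uv]],float),K,D)[0,0]
    Rm=cv2.Rodrigues(np.array(c['rvec'],float))[0]; t=np.array(c['tvec'],float).ravel()
    o=-Rm.T@t; d=Rm.T@np.array([n[0],n[1],1]); return o,d/np.linalg.norm(d)
def atz(c,uv,z):
    o,d=ray(c,uv); return o+d*(z-o[2])/d[2]
def tri(c1,u1,c2,u2):
    o1,d1=ray(c1,u1);o2,d2=ray(c2,u2)
    A=np.array([d1,-d2]).T; s=np.linalg.lstsq(A,o2-o1,rcond=None)[0]
    p,q=o1+s[0]*d1,o2+s[1]*d2; return (p+q)/2,np.linalg.norm(p-q)
def crop(tag,x0,y0,x1,y1,k,out):
    im=cv2.imread(f'pics/{tag}.png')[y0:y1,x0:x1]; cv2.imwrite(f'pics/{out}.png',cv2.resize(im,None,fx=k,fy=k,interpolation=cv2.INTER_CUBIC))
E
python3 - <<'E'
from h import *
for n in('scene','top'):
    c=snap(n,n+'0'); o,d=ray(c,(280,210)); print(n,o,d,c['fx'],c['dist_coeffs'])
s=read_state(); print(s)
E
```

```text
scene [ 1.03229657 -0.75292515  0.92080005] [-0.50315984  0.53281628 -0.68039473] 476.8365945781552 [0.04450962 0.         0.         0.         0.        ]
top [ 0.27949917 -0.10126153  1.37346742] [ 0.09213411  0.02807374 -0.99535078] 409.2658944007184 [-0.0544529  0.         0.         0.         0.       ]
{'time': 0.1, 'joint_positions': array([-1.15459561,  0.33277762, -0.06471827,  1.46085123,  0.02160328,
        1.34990119, -0.08853006]), 'joint_vel': array([ 0.00054478, -0.00062547, -0.00101548, -0.00127681, -0.00069131,
       -0.00329321,  0.0002028 ]), 'joint_torque': array([ 1.00434070e-03, -6.24544573e+01,  2.41326308e-02, -3.90715563e+01,
       -6.15774910e-02,  3.66077316e-02,  9.43180680e-05]), 'ee_pos': array([0.26541504, 0.56555949, 0.2915558 ]), 'eef_rot': array([ 2.17640927e-01,  9.76028709e-01, -6.11279161e-04, -1.08655350e-04]), 'ft_force': array([-0.15143669, -0.26242451, -0.38742081]), 'torque': array([-0.02866526, -0.0152724 , -0.00019254]), 'width': 0.08726846849555332}
```

View pics/scene0.png

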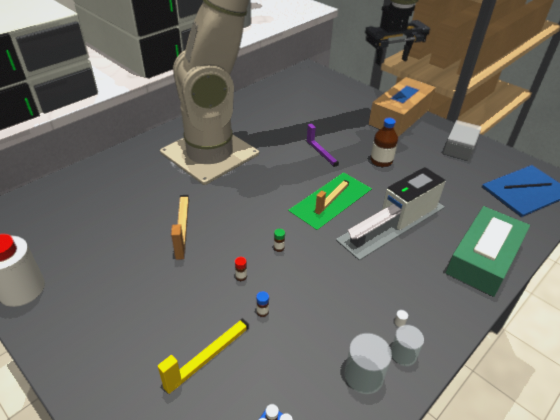

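View pics/top0.png

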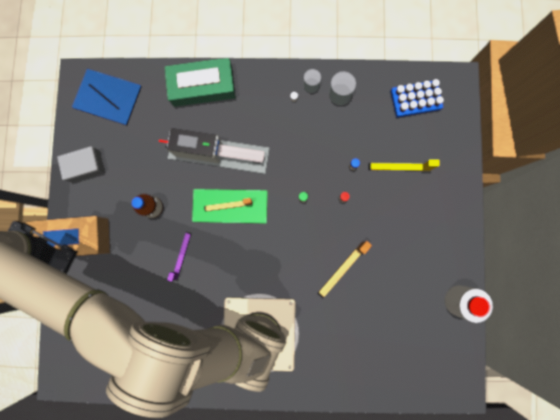

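The scene view shows three small vials: red cap (240,268), green (279,238) and blue (263,303). The trough and tunnel run from (345,240) to (440,190), and the mat is at (330,200).

Stick candidates in the scene view:
- on the mat (320,200), wood with an orange handle
- large wood with an orange handle (178,240)
- purple (320,145)
- yellow (200,360)

The smaller of the two wooden ones is the one on the mat, so that is my choice. I'll check it in close crops.

Run:
```python
from h import *
crop('scene0',270,140,470,270,4,'s_a'); crop('scene0',160,190,310,330,5,'s_b')
crop('top0',130,110,290,240,5,'t_a'); crop('top0',280,130,390,310,4,'t_b')
```

```text
(no output)
```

View pics/s_a.png

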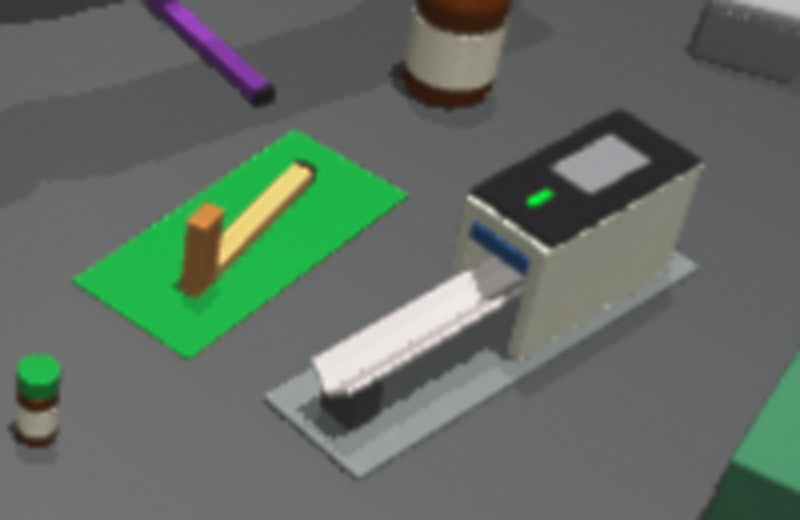

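View pics/t_a.png

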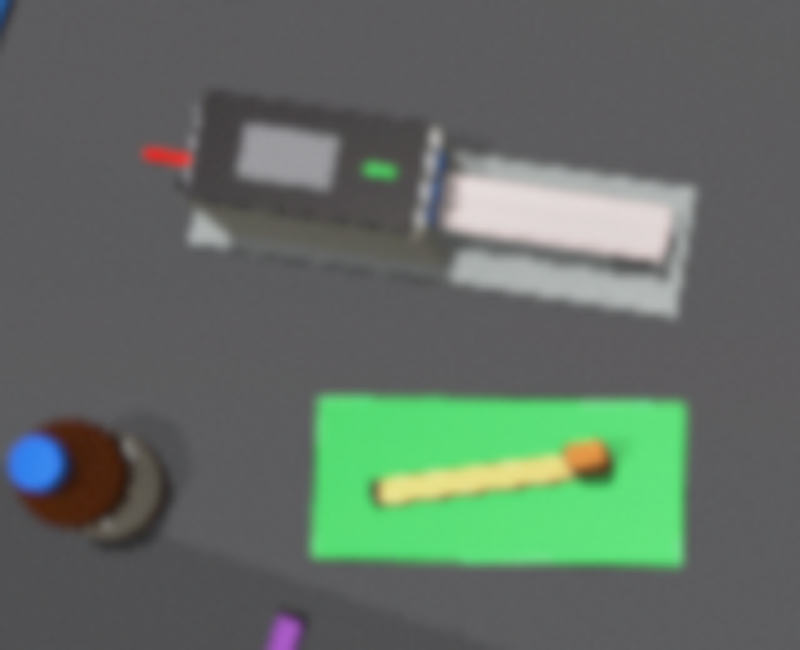

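View pics/s_b.png

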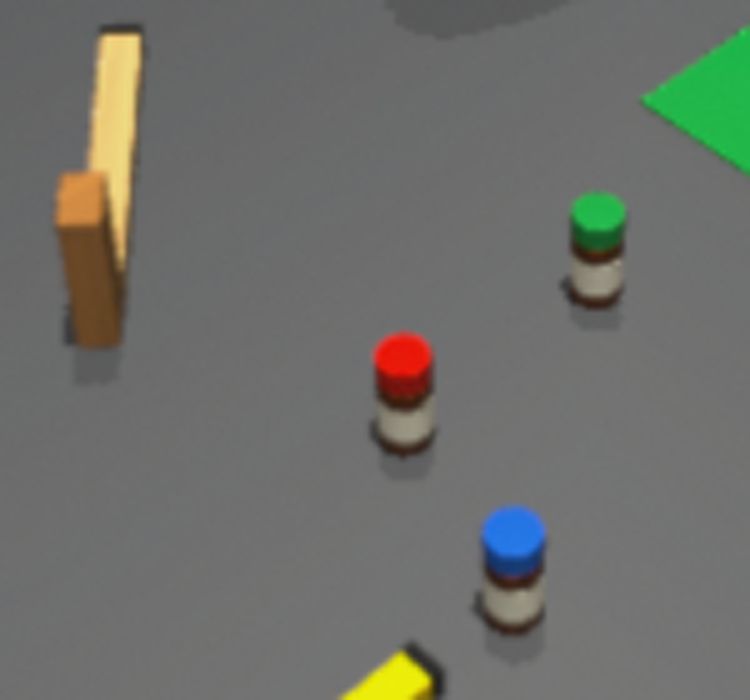

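View pics/t_b.png

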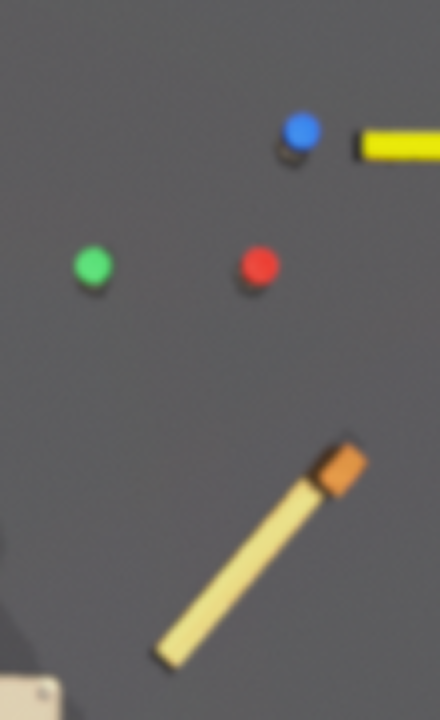

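The crops confirm the choice: the stick on the mat is the smaller of the two wooden ones. Its handle is at crop s_a (203,250) and its nose at (308,168). The other wood stick is clearly larger. Next I'll fit poses from both views.

```bash
cat > fit.py <<'E'
from h import *
from scipy.optimize import least_squares
S=ld('scene0');T=ld('top0')
sa=lambda p:np.array(p,float)/4+[270,140]
ta=lambda p:np.array(p,float)/5+[130,110]
sb=lambda p:np.array(p,float)/5+[160,190]
tb=lambda p:np.array(p,float)/4+[280,130]
for n,a,b in(('red',(403,356),(260,267)),('green',(598,212),(93,266)),('blue',(514,533),(302,132))):
    p,e=tri(S,sb(a),T,tb(b)); print(n,p.round(4),'gap',e.round(4), atz(S,sb(a),.061).round(4),atz(T,tb(b),.061).round(4))
def fit(obs,x0,name,zfree=True):
    def P(v,q): c,s=np.cos(v[3]),np.sin(v[3]); return np.array([v[0]+c*q[0]-s*q[1],v[1]+s*q[0]+c*q[1],v[2]+q[2]])
    def f(v):
        return np.concatenate([proj(c,P(v,q))[0]-uv for c,q,uv in obs])
    r=least_squares(f,x0,loss='soft_l1'); print(name,r.x.round(4)); print(r.fun.reshape(-1,2).round(1).tolist()); return r.x
# lane, rel to fold point at mouth
o=[]
for q,uv in (((0,.036,.072),(468,197)),((.155,.036,.072),(620,110)),((.155,-.036,.072),(703,160)),((0,-.036,.072),(548,248)),((-.16,.045,-.034),(265,398)),((-.16,-.045,-.034),(360,476)),((.18,-.045,-.034),(697,267))): o.append((S,q,sa(uv)))
for q,uv in (((0,-.036,.072),(438,127)),((.155,-.036,.072),(203,92)),((-.16,-.045,-.034),(695,185)),((-.16,.045,-.034),(678,316)),((.18,.045,-.034),(190,245))): o.append((T,q,ta(uv)))
lane=fit(o,[.6,.15,.04,1.6],'lane')
# alternate: trough end corners
m=[]
for q,uv in (((-.055,.125,0),(406,195)),((-.055,-.125,0),(75,280)),((.055,-.125,0),(190,357)),((-.055,.125,0),(295,130))):pass
for q,uv in (((-.055,-.125,.003),(75,280)),((.055,-.125,.003),(190,357)),((.055,.125,.003),(406,195)),((-.055,.125,.003),(295,130))): m.append((S,q,sa(uv)))
for q,uv in (((.055,.125,.003),(318,395)),((.055,-.125,.003),(687,402)),((-.055,-.125,.003),(684,567)),((-.055,.125,.003),(310,558))): m.append((T,q,ta(uv)))
mat=fit(m,[.4,.15,0,0],'mat')
E
python3 fit.py
python3 - <<'E'
from h import *
crop('scene0',310,172,355,218,16,'s_st'); crop('top0',198,190,258,220,12,'t_st');crop('scene0',335,185,450,260,7,'s_tr'); crop('top0',155,120,275,180,6,'t_tr')
E
```

```text
red [ 0.4505 -0.2719  0.0546] gap 0.0054 [ 0.4566 -0.2734  0.061 ] [ 0.448  -0.2731  0.061 ]
green [ 0.4485 -0.1369  0.055 ] gap 0.0045 [ 0.454  -0.1394  0.061 ] [ 0.4462 -0.1384  0.061 ]
blue [ 0.5623 -0.3057  0.055 ] gap 0.005 [ 0.5672 -0.3069  0.061 ] [ 0.5593 -0.3066  0.061 ]
lane [0.6002 0.1458 0.0322 1.4376]
[[-0.9, -1.1], [-0.7, -0.5], [-0.4, 0.1], [-0.1, 0.7], [-0.9, 0.1], [-0.6, 1.3], [-0.3, 0.2], [-0.7, -1.2], [-0.9, -1.0], [-0.3, -0.1], [-1.1, -0.7], [-0.6, -1.0]]
mat [ 4.190e-01  1.104e-01 -5.900e-03 -3.000e-04]
[[-1.4, 0.0], [-1.1, 0.5], [-0.0, -0.1], [-0.8, -0.3], [-0.3, -0.2], [-1.1, -0.3], [-1.3, -1.0], [-0.0, -0.7]]
```

View pics/s_st.png

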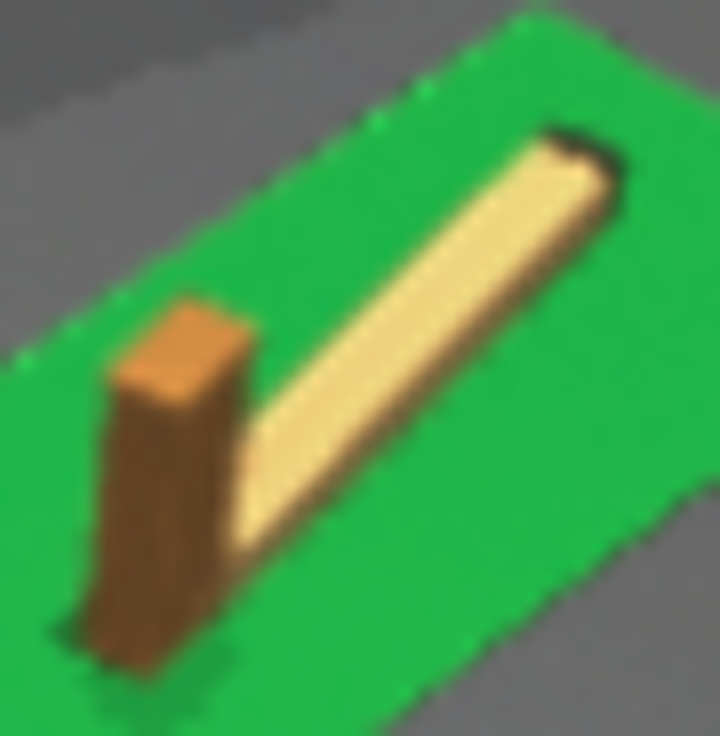

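View pics/t_st.png

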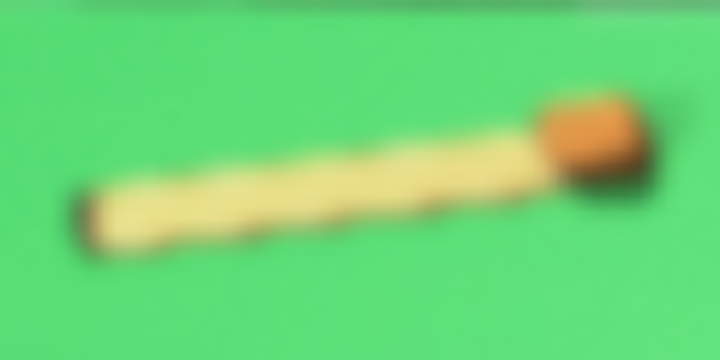

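View pics/s_tr.png

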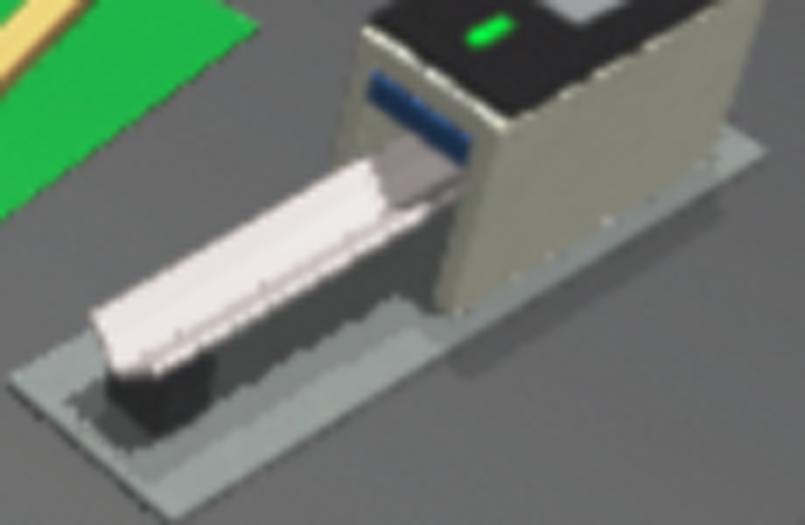

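View pics/t_tr.png

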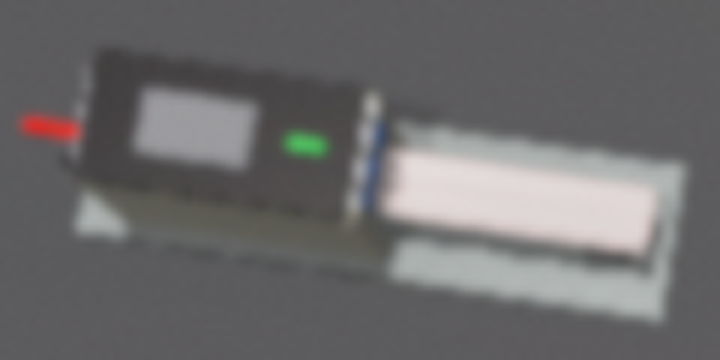

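Crop-to-pixel mapping needs the half-pixel correction from the resize. I'll apply it and refit.

```bash
sed -i 's|/4+\[270,140\]|/4-.375+[270,140]|;s|/5+\[130,110\]|/5-.4+[130,110]|;s|/5+\[160,190\]|/5-.4+[160,190]|;s|/4+\[280,130\]|/4-.375+[280,130]|' fit.py
cat >> fit.py <<'E'
s16=lambda p:np.array(p,float)/16-.47+[310,172]
t12=lambda p:np.array(p,float)/12-.46+[198,190]
h=[]
for q,uv in (((-.013,.008,.066),(188,296)),((-.013,-.008,.066),(106,372)),((.013,-.008,.066),(184,408)),((.013,.008,.066),(258,328))):pass
# nose is +y-ish world; scene: nose to upper right. handle rear faces lower-left
for q,uv in (((-.013,.008,.066),(106,372)),((-.013,-.008,.066),(184,408)),((.013,-.008,.066),(258,328)),((.013,.008,.066),(188,296)),((.15,.008,.014),(545,125)),((.15,-.008,.014),(625,165)),((-.013,-.008,0),(148,682))): h.append((S,q,s16(uv)))
for q,uv in (((.013,-.008,.066),(540,108)),((-.013,-.008,.066),(632,93)),((-.013,.008,.066),(645,150)),((.15,-.008,.014),(78,195)),((.15,.008,.014),(88,258))): h.append((T,q,t12(uv)))
st=fit(h,[.4,.1,.003,1.6],'stick')
E
python3 fit.py
```

```text
red [ 0.4507 -0.2715  0.0559] gap 0.0027 [ 0.455  -0.2733  0.061 ] [ 0.4492 -0.2718  0.061 ]
green [ 0.4486 -0.1366  0.0564] gap 0.0019 [ 0.4523 -0.1391  0.061 ] [ 0.4474 -0.1371  0.061 ]
blue [ 0.5624 -0.3052  0.0562] gap 0.0024 [ 0.5658 -0.3068  0.061 ] [ 0.5605 -0.3054  0.061 ]
lane [0.5996 0.1458 0.0333 1.4392]
[[-0.7, -1.1], [-0.5, -0.6], [-0.2, 0.0], [0.2, 0.7], [-0.6, 0.2], [-0.3, 1.3], [-0.0, 0.2], [-0.3, -0.7], [-0.6, -0.4], [0.0, 0.3], [-0.7, -0.3], [-0.3, -0.4]]
mat [ 0.4192  0.1104 -0.0041  0.0006]
[[-0.9, 0.0], [-0.6, 0.5], [0.5, -0.2], [-0.4, -0.3], [-0.0, 0.1], [-0.7, -0.1], [-0.9, -0.7], [0.3, -0.4]]
stick [ 0.4309  0.0443 -0.      1.7296]
[[-0.5, 0.0], [-0.4, 0.1], [0.0, 0.1], [-0.6, -0.2], [-0.2, 0.1], [-0.6, -0.4], [-0.0, 0.6], [-0.3, -0.5], [-0.0, -0.3], [-0.5, -0.2], [-0.3, -0.2], [-0.6, -0.7]]
```

```bash
cat > mv.py <<'E'
from h import *
def frame(z,y):
    z=np.array(z,float);z/=np.linalg.norm(z);y=np.array(y,float);y-=z*(y@z);y/=np.linalg.norm(y)
    return R.from_matrix(np.array([np.cross(y,z),y,z]).T)
def to(p,Rt,verbose=True):
    s=read_state();R0=R.from_quat(s['eef_rot']);p0=s['ee_pos']
    best=None
    for k in(0,1):
        Rk=Rt*R.from_rotvec([0,0,np.pi*k]); rv=(R0.inv()*Rk).as_rotvec()
        if best is None or np.linalg.norm(rv)<np.linalg.norm(best): best=rv
    sh=R0.inv().apply(np.array(p)-p0)
    print('t',round(s['time'],2),'shift',sh.round(4),'turn',best.round(4),'rows>=',max(np.linalg.norm(sh)/.0417,np.degrees(np.linalg.norm(best))/7.16).round(1))
YAW=1.439
f=np.array([np.cos(YAW),np.sin(YAW),0]);ly=np.array([-np.sin(YAW),np.cos(YAW),0]);Z=np.array([0,0,1.])
def tilt(a,f=f,ly=ly):  # tool z tilted from down toward +f by a deg
    a=np.radians(a); return frame(np.sin(a)*f-np.cos(a)*Z,ly)
E
python3 - <<'E'
from mv import *
V=np.array([.4515,-.272,0])
Rt=tilt(-45); z=Rt.as_matrix()[:,2]
g=V+[0,0,.045]   # grip axis point; tip 12mm beyond -> grasp point 7 mm short
tcp=g-z*(.070-.012); print('grasp tcp',tcp,z)
R0=R.from_quat(read_state()['eef_rot']);print(R0.as_matrix().round(3))
to(tcp-z*.10+[0,0,.03],Rt)
to([.45,-.15,.28],tilt(0))
E
```

```text
grasp tcp [ 0.45688962 -0.23134349  0.08601219] [-0.09292451 -0.70097435 -0.70710678]
[[-0.905  0.425 -0.   ]
 [ 0.425  0.905 -0.001]
 [-0.    -0.001 -1.   ]]
t 0.1 shift [-0.4905 -0.5725  0.1056] turn [ 0.4938 -0.6751  1.195 ] rows>= 18.3
t 0.1 shift [-0.4711 -0.5693  0.0123] turn [-1.0000e-03  8.0000e-04  1.2638e+00] rows>= 17.7
```

Emit:
arm_command(commands=[[100,[-0.024,-0.028,0],[0,0,0.06]],[100,[-0.05,-0.06,0],[0,0,0.12]],[100,[-0.074,-0.09,0],[0,0,0.19]],[100,[-0.1,-0.12,0],[0,0,0.26]],[100,[-0.124,-0.15,0],[0,0,0.33]],[100,[-0.148,-0.18,0],[0,0,0.4]],[100,[-0.172,-0.21,0],[0,0,0.47]],[100,[-0.196,-0.24,0],[0,0,0.54]],[100,[-0.22,-0.27,0],[0,0,0.6]],[100,[-0.24,-0.29,0],[0,0,0.65]]], squeeze=25)

```text
time: 0.93
ee_pos: [0.3596, 0.1981, 0.2921]
eef_rot: [0.52, 0.854, -0.0, -0.0]
ft_force: [1.1, 0.4, -0.5]
width: 0.0871
```

Run:
```python
from mv import *
s=read_state();print(s['joint_positions'].round(3),s['ee_pos'])
to([.45,-.15,.28],tilt(0))
```

```text
[-0.835 -0.162  0.199  1.989  0.033  1.311 -0.17 ] [0.35962913 0.19811    0.29210457]
t 0.93 shift [-0.3507 -0.0796  0.012 ] turn [-4.000e-04 -2.000e-04  6.089e-01] rows>= 8.6
```

Emit:
arm_command(commands=[[100,[-0.035,-0.008,0.001],[0,0,0.06]],[100,[-0.07,-0.016,0.002],[0,0,0.12]],[100,[-0.105,-0.024,0.003],[0,0,0.18]],[100,[-0.14,-0.032,0.005],[0,0,0.24]],[100,[-0.175,-0.04,0.006],[0,0,0.3]],[100,[-0.21,-0.048,0.008],[0,0,0.36]],[100,[-0.245,-0.056,0.009],[0,0,0.43]],[100,[-0.28,-0.064,0.01],[0,0,0.5]],[100,[-0.315,-0.072,0.011],[0,0,0.56]],[100,[-0.35,-0.08,0.012],[0,0,0.61]]])

```text
time: 1.77
ee_pos: [0.4508, -0.1477, 0.2802]
eef_rot: [0.752, 0.659, 0.0, 0.0]
ft_force: [0.6, 0.9, -0.0]
width: 0.0872
```

Run:
```python
from mv import *
s=read_state();print(s['joint_positions'].round(3),s['ee_pos'],s['eef_rot'])
S=snap('scene','scene1');T=snap('top','top1')
s=read_state();print(s['ee_pos'])
p=s['ee_pos'];m=R.from_quat(s['eef_rot']).as_matrix()
print(proj(S,[p,p+m[:,2]*.07,p+m[:,2]*.07+m[:,1]*.0435,p+m[:,2]*.07-m[:,1]*.0435]))
print(proj(T,[p,p+m[:,2]*.07,p+m[:,2]*.07+m[:,1]*.0435,p+m[:,2]*.07-m[:,1]*.0435]))
Vt=np.array([.4515,-.272,0]);Rt=tilt(-45);z=Rt.as_matrix()[:,2]
to(Vt+[0,0,.045]-z*.058-z*.10+[0,0,.03],Rt)
```

```text
[-0.467 -0.03   0.686  1.891  0.019  1.273  0.082] [ 0.45082424 -0.14773584  0.28022591] [7.51919143e-01 6.59255287e-01 2.51108451e-04 7.99411675e-05]
[ 0.45075105 -0.15119926  0.28015861]
[[277.03465683 164.5446826 ]
 [276.41587342 188.8123507 ]
 [288.12218512 198.94951349]
 [265.23640217 179.13018717]]
[[310.49973163 184.71999456]
 [309.38078263 188.48238301]
 [311.66884423 173.69126883]
 [307.07270578 203.38162128]]
t 1.87 shift [-0.0076  0.0166  0.0935] turn [-0.0018 -0.7833 -0.0053] rows>= 6.3
```

View pics/scene1.png

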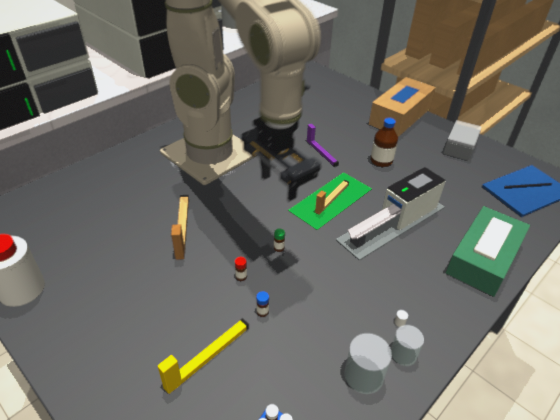

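View pics/top1.png

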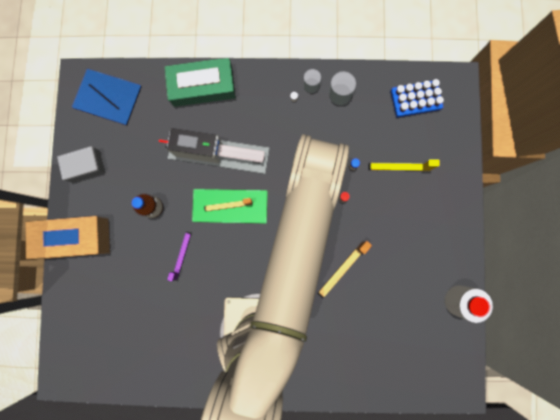

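The arm is above the vials. The gripper shows in the scene view around (285,175); the top view is blocked by the arm. I'll check the fingertip projection in a crop.

Run:
```python
from h import *
crop('scene1',235,130,325,210,8,'s1g')
```

```text
(no output)
```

View pics/s1g.png

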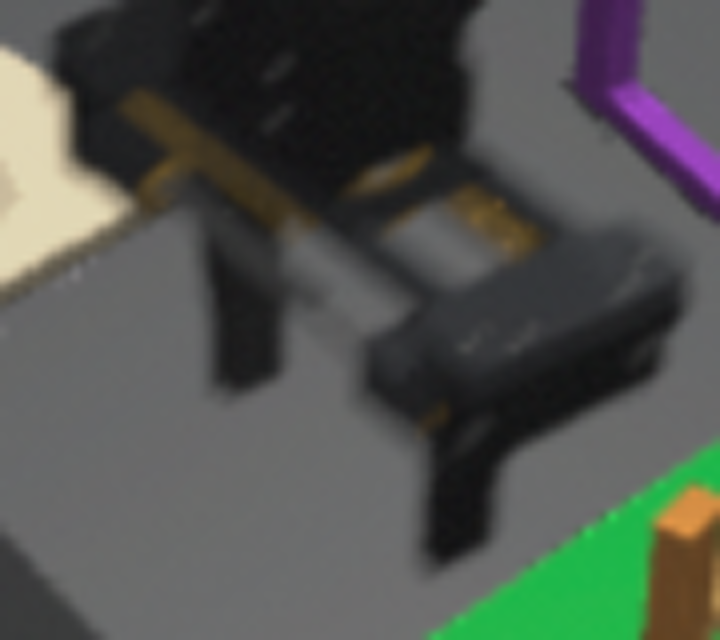

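Run:
```python
from h import *
S=ld('scene1');s=read_state();p=s['ee_pos'];m=R.from_quat(s['eef_rot']).as_matrix()
im=cv2.imread('pics/s1g.png')
for sg in(1,-1):
  for x in(-.0095,.0095):
    for y in(.0435,.0585):
      a,b=[((proj(S,p+m@np.array([x,sg*y,z]))[0]+.5-[235,130])*8-.5) for z in(.04,.07)]
      cv2.line(im,tuple(int(v) for v in a),tuple(int(v) for v in b),(0,0,255) if y<.05 else (255,255,0),1)
      cv2.circle(im,tuple(int(v) for v in b),3,(0,255,255),-1)
cv2.imwrite('pics/s1g2.png',im)
```

```text
(no output)
```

View pics/s1g2.png

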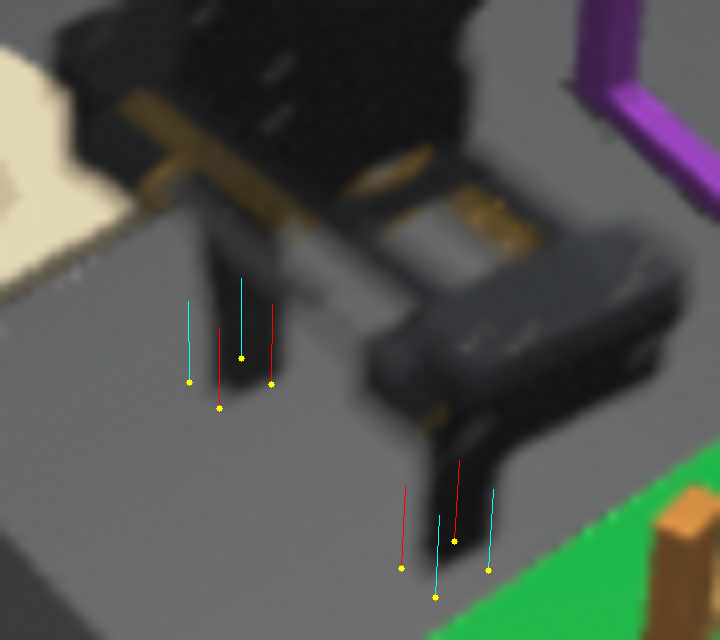

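Run:
```python
from h import *
S=snap('scene','scene2');s=read_state();p=s['ee_pos'];m=R.from_quat(s['eef_rot']).as_matrix();print(p,abs(s['joint_vel']).max())
crop('scene2',245,160,305,210,13,'s2g')
im=cv2.imread('pics/s2g.png')
for sg in(1,-1):
  for x in(-.0095,.0095):
    for y in(.0435,.0535):
      a,b=[((proj(S,p+m@np.array([x,sg*y,z]))[0]+.5-[245,160])*13-.5) for z in(.05,.07)]
      cv2.line(im,tuple(int(v) for v in a),tuple(int(v) for v in b),(0,0,255) if y<.05 else (255,255,0),1)
      cv2.circle(im,tuple(int(v) for v in b),3,(0,255,255),-1)
cv2.imwrite('pics/s2g2.png',im)
```

```text
[ 0.45063875 -0.1483531   0.27991196] 0.0663477422644333
```

View pics/s2g2.png

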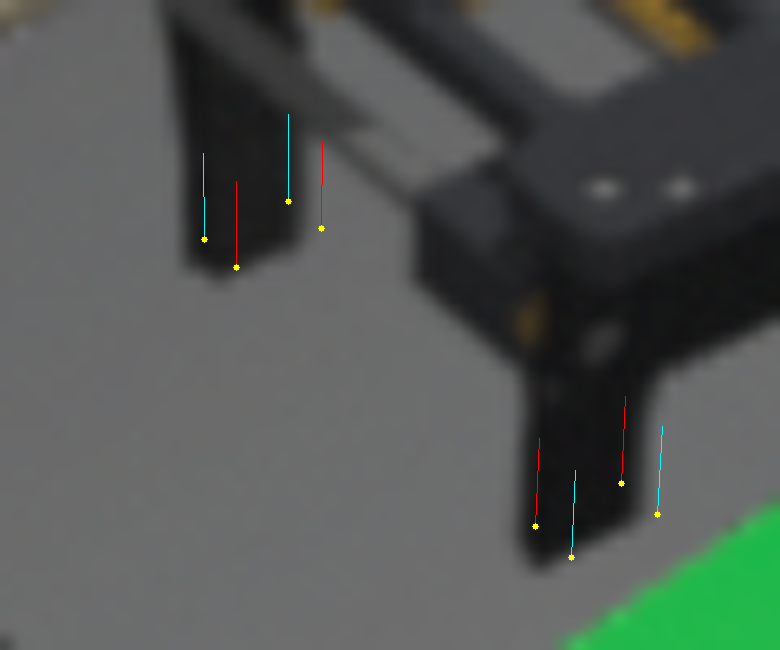

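Emit:
arm_command(commands=[[100,[-0.001,0.002,0.01],[0,-0.08,0]],[100,[-0.002,0.004,0.02],[0,-0.17,0]],[100,[-0.003,0.006,0.03],[0,-0.26,0]],[100,[-0.004,0.008,0.042],[0,-0.36,0]],[100,[-0.005,0.01,0.054],[0,-0.46,0]],[100,[-0.006,0.012,0.066],[0,-0.56,0]],[100,[-0.007,0.014,0.078],[0,-0.65,0]],[100,[-0.008,0.015,0.088],[0,-0.73,0]],[100,[-0.008,0.016,0.093],[0,-0.783,0]],[100,[-0.008,0.016,0.093],[0,-0.783,0]]])

```text
time: 2.75
ee_pos: [0.4654, -0.1534, 0.1851]
eef_rot: [0.691, 0.612, -0.288, 0.252]
ft_force: [-0.4, 0.4, 0.3]
width: 0.087
```

Emit:
arm_command(commands=[[100,[0,0,0],[0,0,0]],[100,[0,0,0],[0,0,0]],[100,[0,0,0],[0,0,0]],[100,[0,0,0],[0,0,0]],[100,[0,0,0],[0,0,0]],[100,[0,0,0],[0,0,0]],[100,[0,0,0],[0,0,0]],[100,[0,0,0],[0,0,0]],[100,[0,0,0],[0,0,0]],[100,[0,0,0],[0,0,0]]])

```text
time: 3.58
ee_pos: [0.4658, -0.1559, 0.1872]
eef_rot: [0.694, 0.61, -0.286, 0.252]
ft_force: [-0.7, 0.8, -0.1]
width: 0.0868
```

```bash
cat > ov.py <<'E'
from h import *
def overlay(tag,cam,box,k,extra=[]):
    s=read_state();c=snap(cam,tag);s1=read_state();p=s['ee_pos'];m=R.from_quat(s['eef_rot']).as_matrix();print(p,s1['ee_pos'],s['joint_positions'].round(3))
    x0,y0,x1,y1=box;crop(tag,x0,y0,x1,y1,k,tag+'c')
    im=cv2.imread(f'pics/{tag}c.png')
    w=s['width']/2
    def pt(P): return tuple(int(v) for v in (proj(c,P)[0]+.5-[x0,y0])*k-.5)
    for sg in(1,-1):
      for x in(-.0095,.0095):
        for y in(w,w+.01):
          a,b=[pt(p+m@np.array([x,sg*y,z])) for z in(.05,.07)]
          cv2.line(im,a,b,(0,0,255) if y==w else (255,255,0),1); cv2.circle(im,b,3,(0,255,255),-1)
    for P in extra: cv2.circle(im,pt(P),4,(255,0,255),1)
    cv2.imwrite(f'pics/{tag}c.png',im)
E
python3 - <<'E'
from ov import *
overlay('scene3','scene',(220,180,300,290),7,[(.4515,-.272,.061),(.4515,-.272,0)])
overlay('top3','top',(290,140,390,230),7,[(.4515,-.272,.061),(.4515,-.272,0)])
E
```

```text
[ 0.46578664 -0.15585487  0.18721264] [ 0.46579804 -0.15584856  0.18719497] [-0.659  0.265  0.538  2.027  0.67   1.203 -0.601]
[ 0.46579804 -0.15584856  0.18719497] [ 0.4657773  -0.15585383  0.18719988] [-0.659  0.265  0.538  2.027  0.67   1.203 -0.601]
```

View pics/scene3c.png

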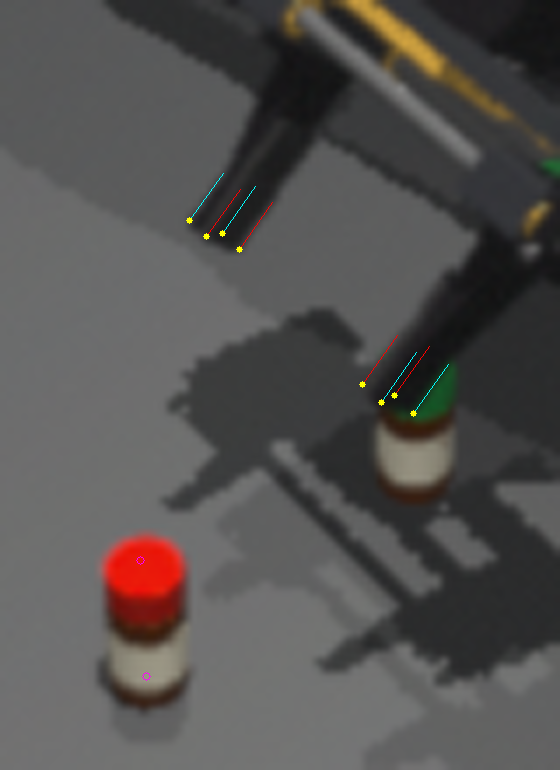

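View pics/top3c.png

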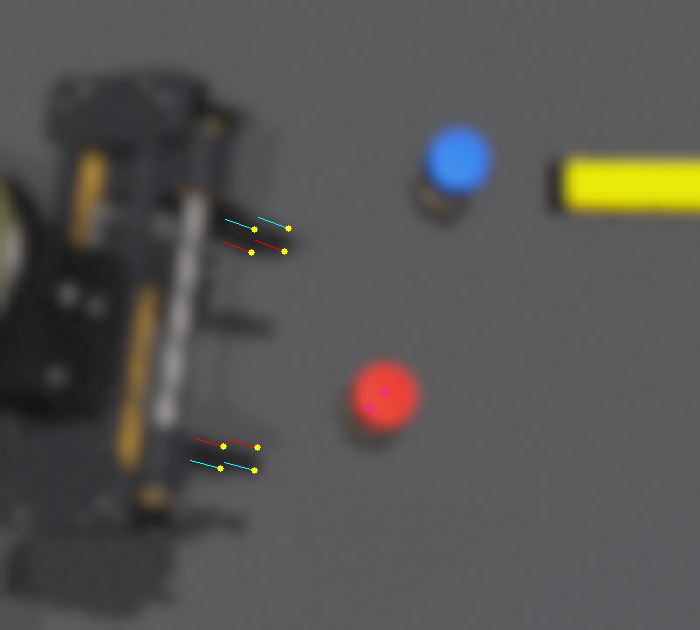

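Settled. In the scene view the projected fingertips match to within about 1 px. In the top view they are about 1 px to the left, and the red cap is centred at crop (386,396). Moving in on the red vial.

Run:
```python
from mv import *
Vt=np.array([.451,-.271,0]);Rt=tilt(-45);z=Rt.as_matrix()[:,2]
to(Vt+[0,0,.046]-z*.058,Rt)
```

```text
t 3.68 shift [0.0174 0.0002 0.124 ] turn [ 0.0026 -0.0025  0.0027] rows>= 3.0
```

Emit:
arm_command(commands=[[100,[0.002,0,0.015],[0,0,0]],[100,[0.004,0,0.032],[0,0,0]],[100,[0.007,0,0.05],[0,0,0]],[100,[0.01,0,0.068],[0,0,0]],[100,[0.012,0,0.086],[0,0,0]],[100,[0.014,0,0.1],[0,0,0]],[100,[0.016,0,0.112],[0,0,0]],[100,[0.017,0,0.12],[0,0,0]],[100,[0.017,0,0.124],[0,0,0]],[100,[0.017,0,0.124],[0,0,0]]])

```text
time: 4.52
ee_pos: [0.4558, -0.2311, 0.0871]
eef_rot: [0.694, 0.61, -0.287, 0.252]
ft_force: [0.3, -0.2, 0.5]
width: 0.087
```

Emit:
arm_command(commands=[[60,[0,0,0],[0,0,0]],[50,[0,0,0],[0,0,0]],[45,[0,0,0],[0,0,0]],[45,[0,0,0],[0,0,0]],[45,[0,0,0],[0,0,0]],[45,[0,0,0],[0,0,0]],[45,[0,0,0],[0,0,0]],[45,[0,0,0],[0,0,0]],[45,[0,0,0],[0,0,0]],[45,[0,0,0],[0,0,0]]])

```text
time: 5.35
ee_pos: [0.4561, -0.2307, 0.0873]
eef_rot: [0.694, 0.61, -0.286, 0.252]
ft_force: [0.7, 0.3, 0.2]
width: 0.0399
```

Run:
```python
from ov import *
overlay('scene4','scene',(210,230,290,310),8,[(.451,-.271,.061),(.451,-.271,0)])
overlay('top4','top',(300,150,390,230),7,[(.451,-.271,.061),(.451,-.271,0)])
```

```text
[ 0.45614503 -0.23065469  0.08731786] [ 0.45614757 -0.23067538  0.08731388] [-0.526  0.461  0.569  2.094  0.708  0.898 -0.642]
[ 0.45614757 -0.23067538  0.08731388] [ 0.45617175 -0.23065069  0.08732075] [-0.526  0.461  0.569  2.094  0.708  0.898 -0.642]
```

View pics/scene4c.png

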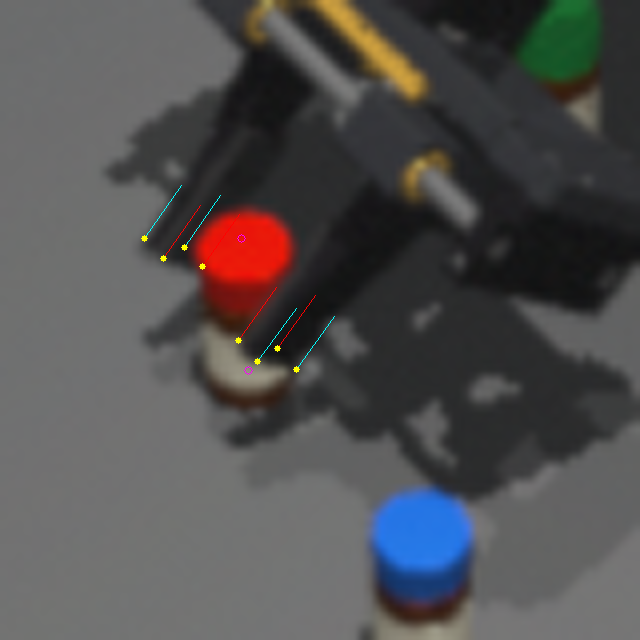

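View pics/top4c.png

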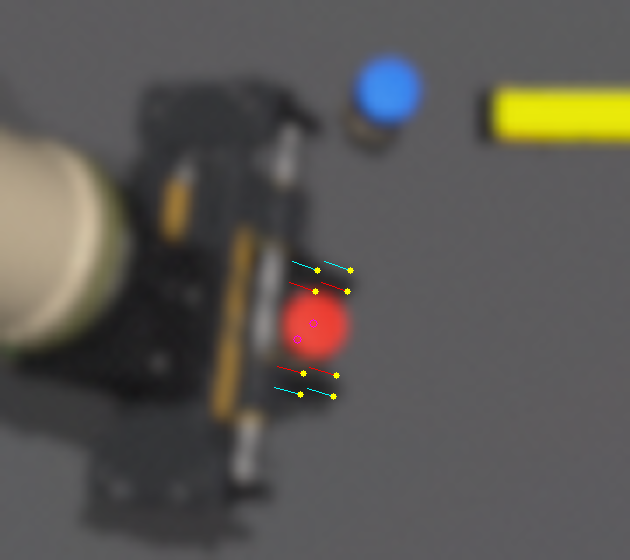

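Both views show the red vial between the two fingers (top crop: cap (316,325), pads at rows about 290 and 372). Closing.

Emit:
arm_command(commands=[[38,[0,0,0],[0,0,0]],[34,[0,0,0],[0,0,0]],[30,[0,0,0],[0,0,0]],[25,[0,0,0],[0,0,0]],[20,[0,0,0],[0,0,0]],[20,[0,0,0],[0,0,0]],[20,[0,0,0],[0,0,0]],[20,[0,0,0],[0,0,0]],[20,[0,0,0],[0,0,0]],[20,[0,0,0],[0,0,0]]], squeeze=20)

```text
time: 6.28
ee_pos: [0.4562, -0.2307, 0.0873]
eef_rot: [0.694, 0.61, -0.286, 0.252]
ft_force: [-0.5, 0.1, -1.0]
width: 0.0274
```

Run:
```python
from mv import *
s=read_state();R0=R.from_quat(s['eef_rot']);print(R0.inv().apply([0,0,.12]))
```

```text
[-8.46431924e-02  3.38793473e-06 -8.50619185e-02]
```

Emit:
arm_command(commands=[[20,[-0.003,0,-0.003],[0,0,0]],[20,[-0.009,0,-0.009],[0,0,0]],[20,[-0.018,0,-0.018],[0,0,0]],[20,[-0.03,0,-0.03],[0,0,0]],[20,[-0.042,0,-0.042],[0,0,0]],[20,[-0.054,0,-0.054],[0,0,0]],[20,[-0.066,0,-0.066],[0,0,0]],[20,[-0.076,0,-0.076],[0,0,0]],[20,[-0.082,0,-0.082],[0,0,0]],[20,[-0.085,0,-0.085],[0,0,0]]])

```text
time: 7.12
ee_pos: [0.4564, -0.2311, 0.2089]
eef_rot: [0.695, 0.61, -0.286, 0.252]
ft_force: [0.3, -0.4, -0.7]
width: 0.0275
```

Run:
```python
from ov import *
s=read_state();print(s['ft_force'],s['width'])
overlay('scene5','scene',(200,180,300,280),6)
from mv import *
# place: vial base at x=-0.075 (lane), grip point 46 mm behind base, incline 15deg, tool tilt +30
M=np.array([.5996,.1458,.04])
inc=np.radians(15)
Rt=tilt(30);z=Rt.as_matrix()[:,2]
# vial axis dir base->cap
ax=-f*np.cos(inc)+Z*np.sin(inc)
bc=M+f*(-.06)+Z*(.020*1.0+.002)   # base centre ~ axis height + margin
g=bc+ax*.046
tcp=g-z*.058
print('g',g-M,'tcp',tcp)
to(tcp+Z*.10,Rt)
```

```text
[ 0.30694955 -0.39748274 -0.69033058] 0.027461601367811228
[ 0.45637094 -0.23106696  0.20889521] [ 0.45641471 -0.23103673  0.20881494] [-0.575  0.209  0.606  2.039  0.736  1.147 -0.492]
g [-0.01372402 -0.10352689  0.03390568] tcp [0.58206494 0.01352462 0.12413515]
t 7.17 shift [ 0.1728  0.0934 -0.193 ] turn [0.0023 1.3056 0.0036] rows>= 10.4
```

View pics/scene5c.png

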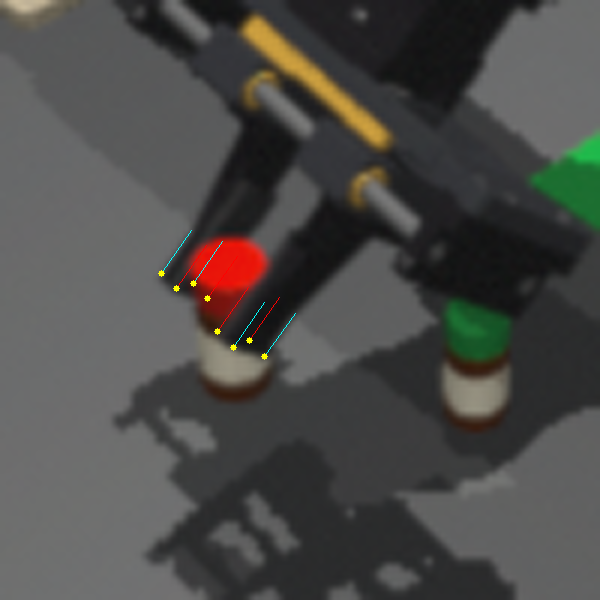

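The vial is lifted upright, cap at crop (230,265). Next I carry it over the trough while tipping it 75°.

Emit:
arm_command(commands=[[20,[0.003,0.002,-0.004],[0,0.02,0]],[20,[0.009,0.005,-0.011],[0,0.07,0]],[20,[0.017,0.009,-0.02],[0,0.14,0]],[20,[0.026,0.014,-0.03],[0,0.21,0]],[20,[0.036,0.019,-0.041],[0,0.28,0]],[20,[0.046,0.025,-0.052],[0,0.36,0]],[20,[0.056,0.031,-0.063],[0,0.44,0]],[20,[0.066,0.036,-0.074],[0,0.52,0]],[20,[0.077,0.042,-0.086],[0,0.6,0]],[20,[0.088,0.048,-0.098],[0,0.68,0]]])

```text
time: 8.0
ee_pos: [0.5211, -0.1055, 0.2146]
eef_rot: [0.75, 0.66, -0.037, 0.032]
ft_force: [-0.2, 0.4, -0.4]
width: 0.0276
```

Run:
```python
from mv import *
M=np.array([.5996,.1458,.04]);inc=np.radians(15)
Rt=tilt(30);z=Rt.as_matrix()[:,2];ax=-f*np.cos(inc)+Z*np.sin(inc)
tcp=M+f*(-.06)+Z*.022+ax*.046-z*.058
s=read_state();print(s['joint_positions'].round(3),s['ee_pos'],s['ft_force'],s['joint_vel'].round(2))
to(tcp+Z*.10,Rt)
```

```text
[-0.415  0.194  0.534  1.838  0.     1.138 -0.017] [ 0.52106448 -0.10550765  0.21455956] [-0.17776125  0.39652642 -0.43282296] [ 0.28  0.12 -0.11 -0.23 -1.11  0.06  0.63]
t 8.0 shift [ 0.1243  0.0454 -0.0219] turn [-0.0011  0.6219  0.0042] rows>= 5.0
```

Emit:
arm_command(commands=[[20,[0.014,0.005,-0.002],[0,0.08,0]],[20,[0.028,0.01,-0.005],[0,0.16,0]],[20,[0.044,0.016,-0.008],[0,0.24,0]],[20,[0.06,0.022,-0.011],[0,0.32,0]],[20,[0.076,0.028,-0.014],[0,0.4,0]],[20,[0.092,0.034,-0.016],[0,0.48,0]],[20,[0.106,0.039,-0.019],[0,0.55,0]],[20,[0.116,0.043,-0.021],[0,0.6,0]],[20,[0.122,0.045,-0.022],[0,0.622,0]],[20,[0.124,0.045,-0.022],[0,0.622,0]]])

```text
time: 8.83
ee_pos: [0.5812, 0.0124, 0.2229]
eef_rot: [0.726, 0.638, 0.192, -0.17]
ft_force: [-0.2, -0.0, 0.4]
width: 0.0277
```

Emit:
arm_command(commands=[[20,[0,0,0],[0,0,0]],[20,[0,0,0],[0,0,0]],[20,[0,0,0],[0,0,0]],[20,[0,0,0],[0,0,0]],[20,[0,0,0],[0,0,0]],[20,[0,0,0],[0,0,0]],[20,[0,0,0],[0,0,0]],[20,[0,0,0],[0,0,0]],[20,[0,0,0],[0,0,0]],[20,[0,0,0],[0,0,0]]])

```text
time: 9.67
ee_pos: [0.5812, 0.0122, 0.2241]
eef_rot: [0.726, 0.638, 0.193, -0.169]
ft_force: [-0.2, -0.3, -0.0]
width: 0.0275
```

Run:
```python
from ov import *
M=np.array([.5996,.1458,.04]);f=np.array([.1314,.9913,0]);ly=np.array([-.9913,.1314,0]);Z=np.array([0,0,1])
ex=[M+a*f+b*ly+.016*Z for a in(-.15,0) for b in(-.016,.016)]+[M-.15*f]+[M+a*f+b*ly+.072*Z for a in(0,.155) for b in(-.036,.036)]
overlay('scene6','scene',(330,130,450,250),6,ex)
overlay('top6','top',(150,100,290,190),5,ex)
from mv import *
inc=np.radians(15)
Rt=tilt(30);z=Rt.as_matrix()[:,2];ax=-f*np.cos(inc)+Z*np.sin(inc)
tcp=M+f*(-.06)+Z*.022+ax*.046-z*.058
to(tcp,Rt)
```

```text
[0.58118682 0.01216411 0.2240801 ] [0.58117665 0.01216658 0.22405725] [-0.215  0.322  0.428  1.74  -0.695  1.237  0.348]
[0.58117665 0.01216658 0.22405725] [0.5811763  0.01218112 0.2240615 ] [-0.215  0.322  0.428  1.74  -0.695  1.237  0.348]
t 9.77 shift [-0.0483  0.0007  0.0875] turn [-0.0019  0.0045  0.0033] rows>= 2.4
```

View pics/scene6c.png

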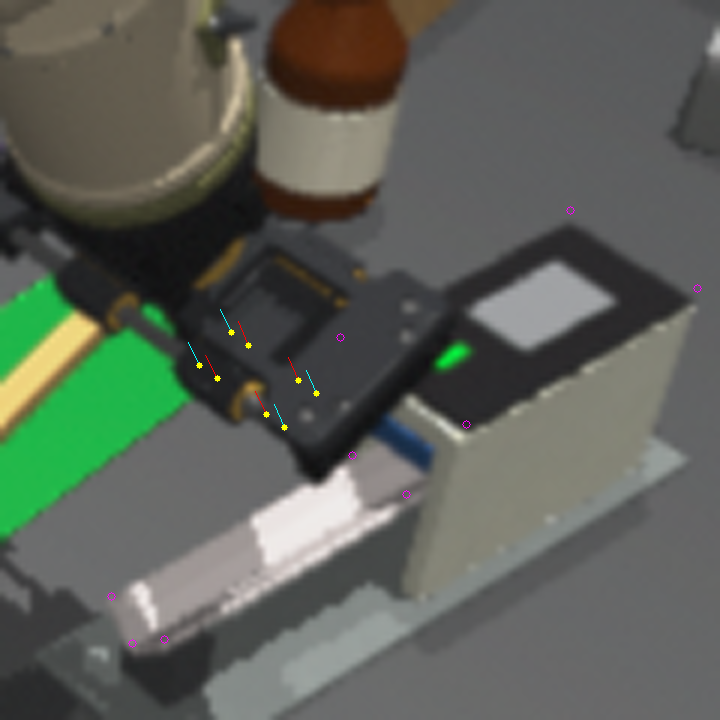

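View pics/top6c.png

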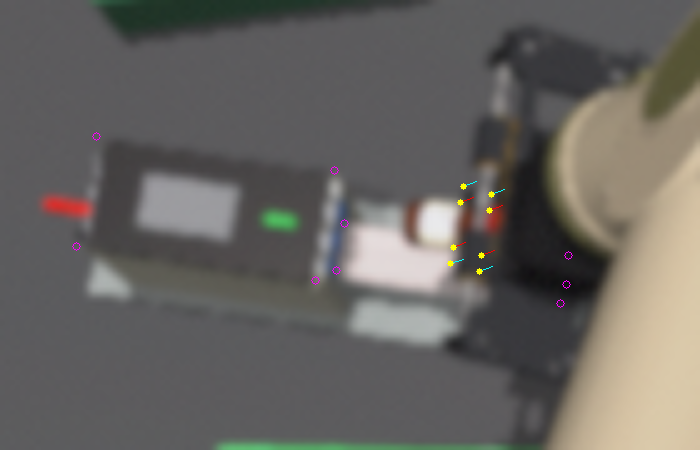

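Run:
```python
from mv import *
T=ld('top6');s=read_state();p=s['ee_pos'];m=R.from_quat(s['eef_rot']).as_matrix();z=m[:,2]
inc=np.radians(15);ax=-f*np.cos(inc)+Z*np.sin(inc)
g=p+z*.058
x0,y0,x1,y1=205,125,260,180;k=12
crop('top6',x0,y0,x1,y1,k,'t6v');im=cv2.imread('pics/t6v.png')
def pt(c,P): return tuple(int(v) for v in (proj(c,P)[0]+.5-[x0,y0])*k-.5)
u=m[:,1]
for h in(0,.046,.061):
  c0=g+ax*(h-.046); 
  for o in(-.014,0,.014): cv2.circle(im,pt(T,c0+u*o),4,(255,0,255),1)
M=np.array([.5996,.1458,.04])
for a in(-.1,-.05,0):
  for b in(-.018,0,.018): cv2.circle(im,pt(T,M+a*f+b*ly+Z*(.016 if b else 0)),4,(255,255,0),1)
cv2.imwrite('pics/t6v.png',im)
```

```text
(no output)
```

View pics/t6v.png

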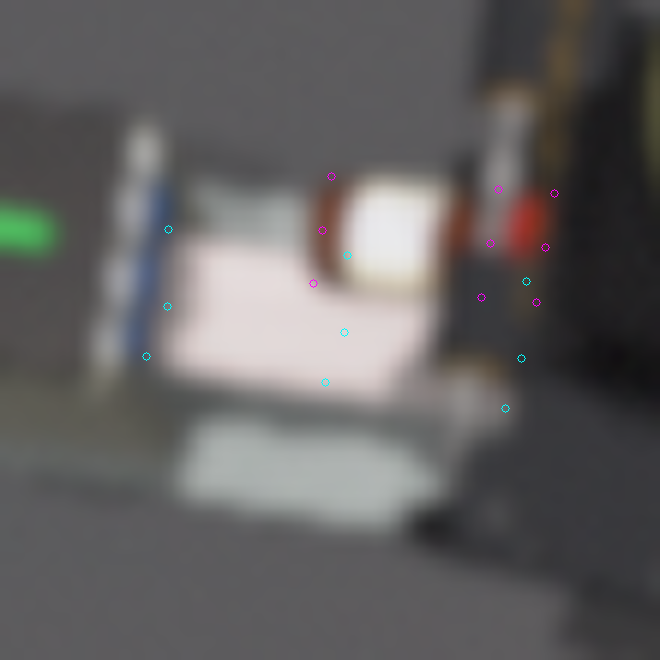

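The top crop shows the vial tipped, base at (312,232), directly above the trough and base towards the tunnel. Predicted and observed lateral positions agree within 1–2 mm. Lowering.

Emit:
arm_command(commands=[[20,[-0.004,0,0.007],[0,0,0]],[20,[-0.01,0,0.018],[0,0,0]],[20,[-0.017,0,0.031],[0,0,0]],[20,[-0.024,0,0.044],[0,0,0]],[20,[-0.031,0,0.056],[0,0,0]],[20,[-0.037,0,0.067],[0,0,0]],[20,[-0.041,0,0.075],[0,0,0]],[20,[-0.044,0,0.08],[0,0,0]],[20,[-0.046,0,0.083],[0,0,0]],[20,[-0.046,0,0.083],[0,0,0]]])

```text
time: 10.6
ee_pos: [0.5812, 0.0133, 0.1285]
eef_rot: [0.726, 0.638, 0.192, -0.17]
ft_force: [-0.3, -0.4, 0.0]
width: 0.0277
```

Run:
```python
from mv import *
s=read_state();print(s['ft_force'],s['ee_pos'])
S=snap('scene','scene7');T=snap('top','top7')
p=s['ee_pos'];z=R.from_quat(s['eef_rot']).as_matrix()[:,2]
M=np.array([.5996,.1458,.04]);g=p+z*.058;inc=np.radians(15);ax=-f*np.cos(inc)+Z*np.sin(inc);b=g-ax*.046
d=b-M;print('base in lane',d@f,d@ly,d[2],'grip',(g-M)@ly,(g-M)[2])
crop('scene7',330,160,430,250,8,'s7c');crop('top7',190,120,270,180,10,'t7c')
```

```text
[-0.28024548 -0.40939796  0.00856424] [0.58120216 0.01332314 0.12853523]
base in lane -0.06054933036739452 0.0009711167353105364 0.026264642028667927 grip 0.0009711167353105428 0.038170318103383886
```

View pics/s7c.png

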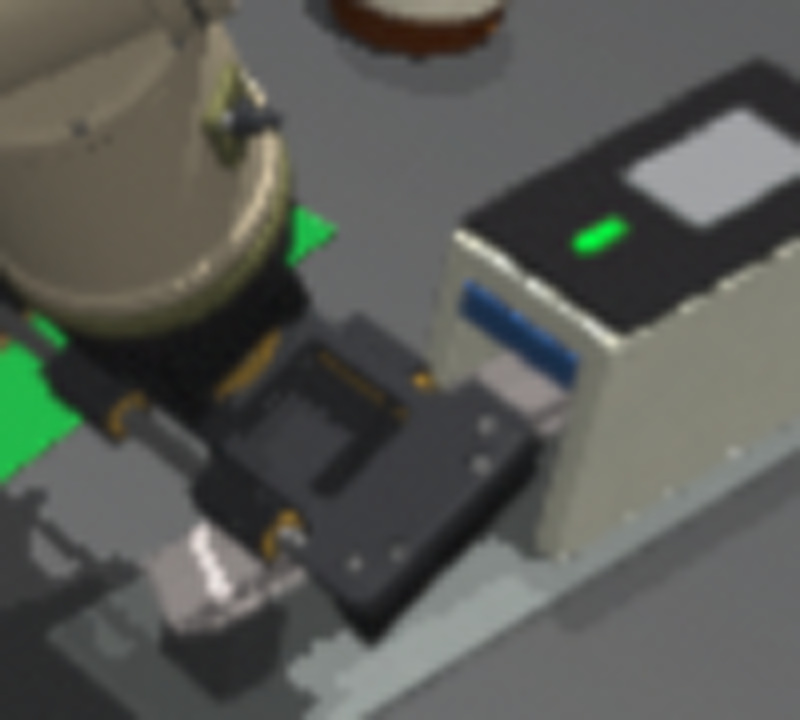

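View pics/t7c.png

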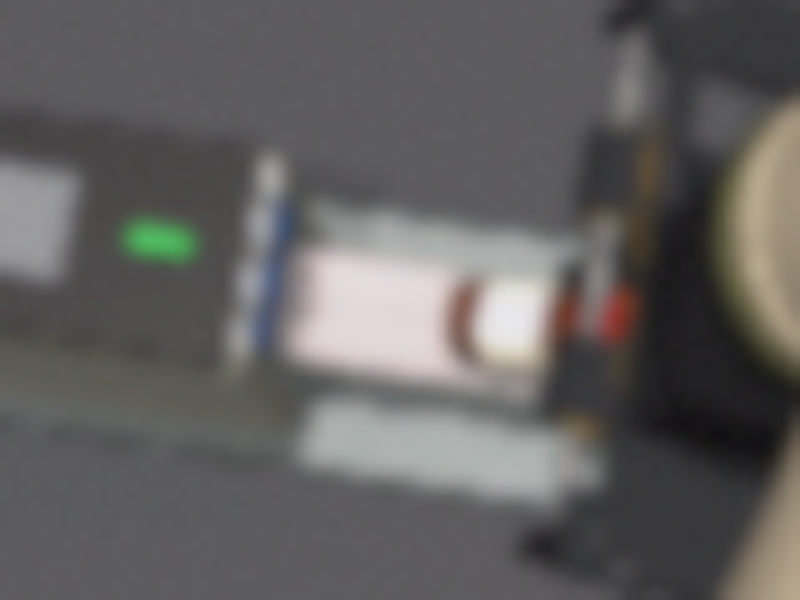

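The vial sits over the fold about 5 mm up and centred (base crop (460,320); trough edges about 270 and 385). Last few mm down, feeling for contact.

Emit:
arm_command(commands=[[20,[-0.0005,0,0.0009],[0,0,0]],[20,[-0.001,0,0.0017],[0,0,0]],[20,[-0.0014,0,0.0026],[0,0,0]],[20,[-0.0019,0,0.0034],[0,0,0]],[20,[-0.0022,0,0.004],[0,0,0]],[20,[-0.0022,0,0.004],[0,0,0]],[20,[-0.0022,0,0.004],[0,0,0]],[20,[-0.0022,0,0.004],[0,0,0]],[20,[-0.0022,0,0.004],[0,0,0]],[20,[-0.0022,0,0.004],[0,0,0]]])

```text
time: 11.53
ee_pos: [0.5814, 0.0135, 0.1247]
eef_rot: [0.726, 0.638, 0.193, -0.169]
ft_force: [0.1, -0.2, -0.5]
width: 0.0275
```

Emit:
arm_command(commands=[[20,[-0.0004,0,0.0007],[0,0,0]],[20,[-0.0008,0,0.0014],[0,0,0]],[20,[-0.0008,0,0.0014],[0,0,0]],[20,[-0.0008,0,0.0014],[0,0,0]],[33,[-0.0008,0,0.0014],[0,0,0]],[36,[-0.0008,0,0.0014],[0,0,0]],[42,[-0.0008,0,0.0014],[0,0,0]],[50,[-0.0008,0,0.0014],[0,0,0]],[58,[-0.0008,0,0.0014],[0,0,0]],[65,[-0.0008,0,0.0014],[0,0,0]]])

```text
time: 12.37
ee_pos: [0.5814, 0.0135, 0.123]
eef_rot: [0.726, 0.638, 0.193, -0.169]
ft_force: [0.4, 0.0, -0.0]
width: 0.0489
```

Run:
```python
from mv import *
s=read_state();print(s['ft_force'],s['width'])
T=snap('top','top8')
crop('top8',190,120,270,180,10,'t8c')
to(s['ee_pos']+Z*.15,tilt(30))
R0=R.from_quat(s['eef_rot']);print('back dir', R0.inv().apply(-f*.05+Z*.12))
```

```text
[ 0.44863294  0.01270648 -0.04335717] 0.048948676893249526
t 12.42 shift [ 0.0744  0.     -0.1303] turn [-0.0019  0.0044  0.0034] rows>= 3.6
back dir [ 0.01612284 -0.00018561 -0.1289962 ]
```

View pics/t8c.png

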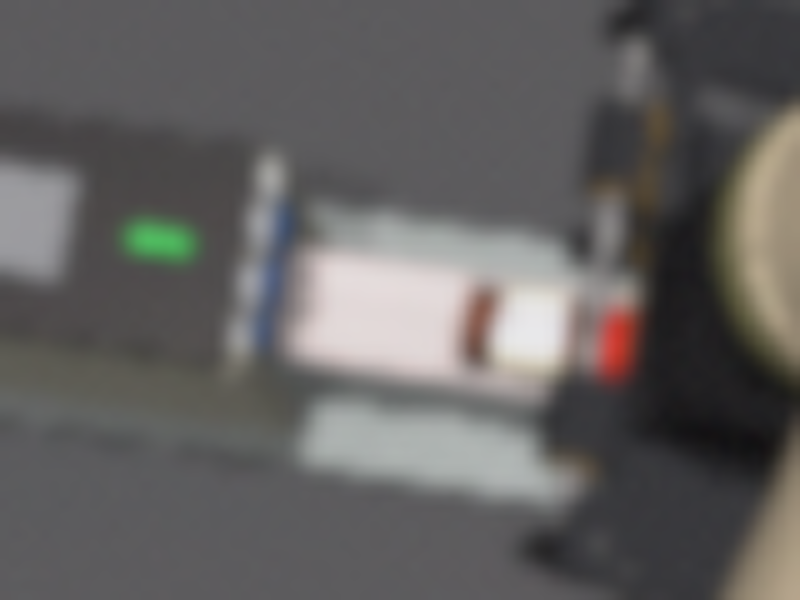

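The vial lies in the trough, base crop (475,325) towards the tunnel, cap (618,345), fingers open. Retreating, then on to the stick.

Emit:
arm_command(commands=[[75,[0.001,0,-0.006],[0,0,0]],[85,[0.002,0,-0.014],[0,0,0]],[100,[0.003,0,-0.026],[0,0,0]],[100,[0.005,0,-0.04],[0,0,0]],[100,[0.007,0,-0.056],[0,0,0]],[100,[0.009,0,-0.074],[0,0,0]],[100,[0.011,0,-0.092],[0,0,0]],[100,[0.013,0,-0.108],[0,0,0]],[100,[0.015,0,-0.122],[0,0,0]],[100,[0.016,0,-0.13],[0,0,0]]])

```text
time: 13.25
ee_pos: [0.5753, -0.0381, 0.2466]
eef_rot: [0.726, 0.638, 0.194, -0.168]
ft_force: [0.4, 0.1, -0.1]
width: 0.087
```

Run:
```python
from mv import *
sy=1.7296; sl=np.array([-np.sin(sy),np.cos(sy),0]);sf=np.array([np.cos(sy),np.sin(sy),0])
Rt=frame(-Z,sl)
s=read_state();print(s['ee_pos'],s['joint_positions'].round(3))
to([.4315,.0443,.104+.08],Rt)
snap('top','top9');crop('top9',150,110,270,200,6,'t9c')
```

```text
[ 0.57525238 -0.03813837  0.24663036] [-0.153  0.317  0.462  1.701 -0.676  1.318  0.396]
t 13.25 shift [ 0.024  -0.1534  0.0854] turn [ 0.0776 -0.5149 -0.2809] rows>= 4.7
```

View pics/t9c.png

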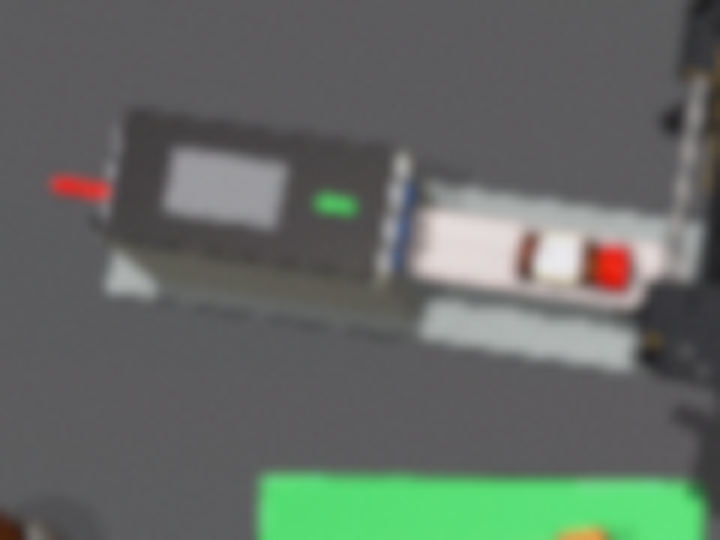

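The vial lies along the fold: base at crop (528,255), cap (612,268). Now over to the stick.

Emit:
arm_command(commands=[[100,[0.001,-0.008,0.003],[0.004,-0.03,-0.015]],[100,[0.003,-0.022,0.009],[0.011,-0.08,-0.04]],[100,[0.006,-0.04,0.017],[0.02,-0.14,-0.08]],[100,[0.009,-0.06,0.027],[0.03,-0.21,-0.12]],[100,[0.013,-0.082,0.038],[0.042,-0.28,-0.155]],[100,[0.016,-0.104,0.05],[0.053,-0.36,-0.195]],[100,[0.019,-0.124,0.063],[0.063,-0.43,-0.235]],[100,[0.022,-0.14,0.075],[0.072,-0.48,-0.262]],[100,[0.0235,-0.15,0.083],[0.077,-0.51,-0.278]],[100,[0.024,-0.1534,0.0854],[0.0776,-0.515,-0.281]]])

```text
time: 14.13
ee_pos: [0.4289, 0.0475, 0.1805]
eef_rot: [0.646, 0.763, -0.002, -0.001]
ft_force: [0.2, -0.2, 0.5]
width: 0.0867
```

Emit:
arm_command(commands=[[100,[0,0,0],[0,0,0]],[100,[0,0,0],[0,0,0]],[100,[0,0,0],[0,0,0]],[100,[0,0,0],[0,0,0]],[100,[0,0,0],[0,0,0]],[100,[0,0,0],[0,0,0]],[100,[0,0,0],[0,0,0]],[100,[0,0,0],[0,0,0]],[100,[0,0,0],[0,0,0]],[100,[0,0,0],[0,0,0]]])

```text
time: 14.97
ee_pos: [0.4308, 0.0456, 0.1816]
eef_rot: [0.648, 0.761, -0.001, -0.001]
ft_force: [0.0, -1.1, 0.1]
width: 0.0867
```

Run:
```python
from ov import *
sy=1.7296; sl=np.array([-np.sin(sy),np.cos(sy),0]);sf=np.array([np.cos(sy),np.sin(sy),0])
P=np.array([.4315,.0443,.069])
overlay('scene10','scene',(280,130,370,225),7,[P+a*sf+b*sl for a in(-.013,.013) for b in(-.008,.008)])
overlay('top10','top',(195,160,295,235),7,[P+a*sf+b*sl for a in(-.013,.013) for b in(-.008,.008)])
```

```text
[0.43081816 0.04557896 0.18159063] [0.43079615 0.04558701 0.18158863] [-5.150e-01 -1.000e-03  3.070e-01  2.091e+00 -1.000e-03  1.055e+00
 -4.700e-02]
[0.43079615 0.04558701 0.18158863] [0.43079643 0.04558991 0.18157937] [-5.150e-01 -1.000e-03  3.070e-01  2.091e+00 -1.000e-03  1.055e+00
 -4.700e-02]
```

View pics/scene10c.png

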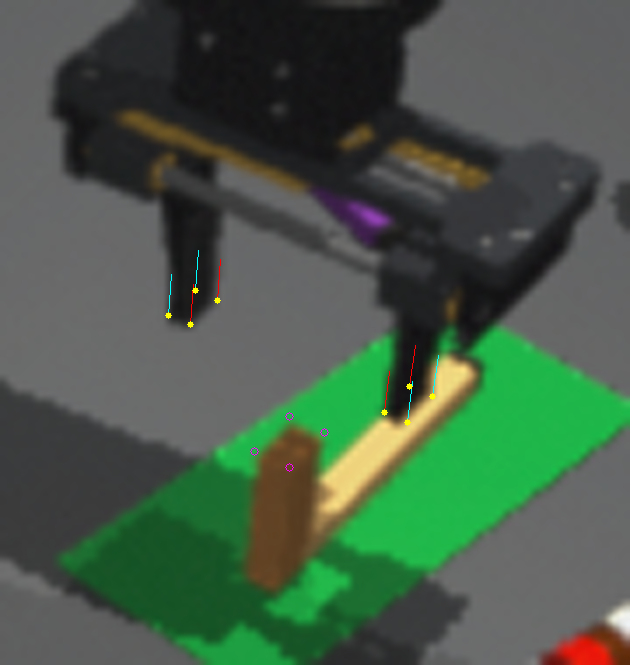

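View pics/top10c.png

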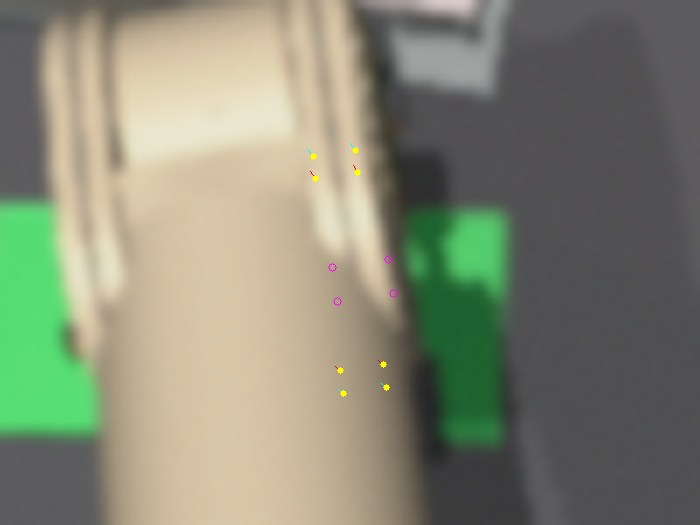

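The projected handle-top corners agree with the picture within about 0.5 px, and the fingertips match too. Descending onto the handle.

Run:
```python
from mv import *
sy=1.7296; sl=np.array([-np.sin(sy),np.cos(sy),0])
to([.4313,.0443,.098],frame(-Z,sl))
```

```text
t 15.07 shift [-0.0014  0.0005  0.0836] turn [-0.0028 -0.0009  0.0015] rows>= 2.0
```

Emit:
arm_command(commands=[[100,[-0.001,0,0.005],[-0.002,-0.001,0.001]],[100,[-0.001,0,0.014],[-0.002,-0.001,0.001]],[100,[-0.001,0.0005,0.026],[-0.002,-0.001,0.001]],[100,[-0.001,0.0005,0.038],[-0.002,-0.001,0.001]],[100,[-0.001,0.0005,0.05],[-0.002,-0.001,0.001]],[100,[-0.001,0.0005,0.061],[-0.002,-0.001,0.001]],[85,[-0.001,0.0005,0.071],[-0.002,-0.001,0.001]],[75,[-0.001,0.0005,0.079],[-0.002,-0.001,0.001]],[65,[-0.001,0.0005,0.083],[-0.002,-0.001,0.001]],[50,[-0.001,0.0005,0.0836],[-0.002,-0.001,0.001]]])

```text
time: 15.9
ee_pos: [0.4308, 0.0446, 0.0971]
eef_rot: [0.649, 0.761, -0.001, -0.0]
ft_force: [-0.7, -0.5, 0.3]
width: 0.0681
```

Emit:
arm_command(commands=[[35,[0,0,0],[0,0,0]],[28,[0,0,0],[0,0,0]],[24,[0,0,0],[0,0,0]],[20,[0,0,0],[0,0,0]],[16,[0,0,0],[0,0,0]],[12,[0,0,0],[0,0,0]],[8,[0,0,0],[0,0,0]],[5,[0,0,0],[0,0,0]],[5,[0,0,0],[0,0,0]],[5,[0,0,0],[0,0,0]]], squeeze=45)

```text
time: 16.73
ee_pos: [0.4313, 0.0447, 0.0981]
eef_rot: [0.649, 0.761, -0.0, -0.0]
ft_force: [-0.2, 0.6, 0.9]
width: 0.0156
```

Run:
```python
from ov import *
s=read_state();print(s['width'],s['ft_force'],s['eef_rot'])
overlay('scene11','scene',(290,150,370,235),8)
```

```text
0.015615359110604403 [-0.24125596  0.57546365  0.94120949] [ 6.48640420e-01  7.61094950e-01 -2.50124792e-04 -1.45612473e-04]
[0.43129932 0.04470673 0.09805948] [0.43129202 0.04471414 0.09804746] [-0.502  0.135  0.31   2.164 -0.055  0.85   0.   ]
```

View pics/scene11c.png

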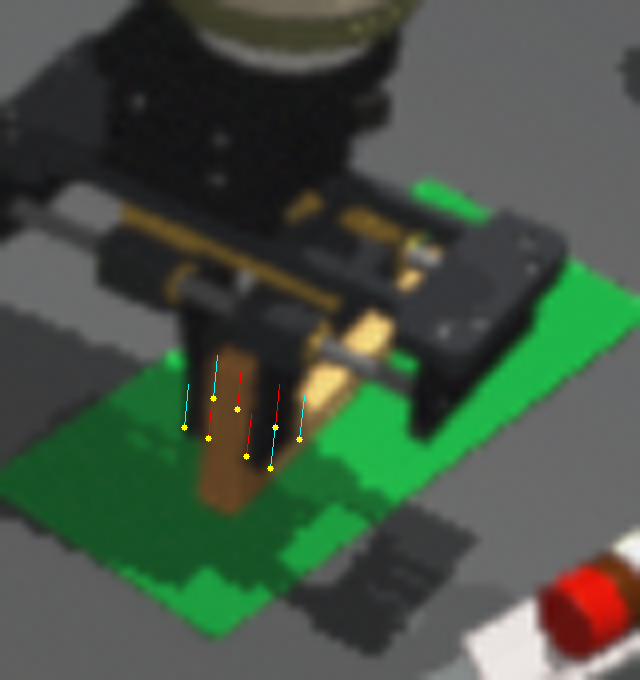

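The handle is held (width 15.6 mm), with the fingers on either side of it. Lifting.

Emit:
arm_command(commands=[[5,[0,0,-0.003],[0,0,0]],[5,[0,0,-0.009],[0,0,0]],[5,[0,0,-0.018],[0,0,0]],[5,[0,0,-0.03],[0,0,0]],[5,[0,0,-0.043],[0,0,0]],[5,[0,0,-0.056],[0,0,0]],[5,[0,0,-0.068],[0,0,0]],[5,[0,0,-0.078],[0,0,0]],[5,[0,0,-0.086],[0,0,0]],[5,[0,0,-0.09],[0,0,0]]])

```text
time: 17.62
ee_pos: [0.4316, 0.0448, 0.1893]
eef_rot: [0.649, 0.761, 0.0, 0.0]
ft_force: [0.3, 0.2, -0.9]
width: 0.0156
```

Run:
```python
from mv import *
M=np.array([.5996,.1458,.04])
to(M+f*(-.295)+Z*(.0085+.095+.05),tilt(0))
# vial location
T=ld('top9')
c6=lambda p:(np.array(p,float)+.5)/6-.5+[150,110]
for p in((522,255),(632,268)):
    w=atz(T,c6(p),.06)-M; print('lane',w@f,w@ly)
```

```text
t 17.62 shift [-0.2095  0.0972 -0.0041] turn [ 0.0007 -0.0003  0.291 ] rows>= 5.5
lane -0.0642837408799775 0.0021372075251019414
lane -0.12503583427175372 0.00044215256654523604
```

Emit:
arm_command(commands=[[5,[-0.006,0.003,0],[0,0,0.01]],[5,[-0.02,0.009,0],[0,0,0.03]],[5,[-0.042,0.019,-0.001],[0,0,0.06]],[5,[-0.07,0.032,-0.002],[0,0,0.1]],[5,[-0.1,0.046,-0.002],[0,0,0.14]],[5,[-0.13,0.06,-0.003],[0,0,0.18]],[5,[-0.16,0.074,-0.003],[0,0,0.222]],[5,[-0.184,0.085,-0.004],[0,0,0.256]],[5,[-0.202,0.094,-0.004],[0,0,0.282]],[5,[-0.2095,0.097,-0.004],[0,0,0.291]]])

```text
time: 18.45
ee_pos: [0.5609, -0.1512, 0.191]
eef_rot: [0.754, 0.657, -0.002, 0.001]
ft_force: [-0.6, -0.1, -1.2]
width: 0.0154
```

Emit:
arm_command(commands=[[5,[0,0,0],[0,0,0]],[5,[0,0,0],[0,0,0]],[5,[0,0,0],[0,0,0]],[5,[0,0,0],[0,0,0]],[5,[0,0,0],[0,0,0]],[5,[0,0,0],[0,0,0]],[5,[0,0,0],[0,0,0]],[5,[0,0,0],[0,0,0]],[5,[0,0,0],[0,0,0]],[5,[0,0,0],[0,0,0]]])

```text
time: 19.28
ee_pos: [0.5603, -0.1467, 0.192]
eef_rot: [0.752, 0.659, -0.0, -0.0]
ft_force: [0.4, -0.4, -0.6]
width: 0.0159
```

Run:
```python
from ov import *
from mv import *
M=np.array([.5996,.1458,.04]);s=read_state();p=s['ee_pos'];d=p-M;print('tcp lane',d@f,d@ly,d[2])
n=p+f*.15-Z*(.095-.014)
ex=[n+ly*b for b in(-.008,.008)]+[M+a*f+b*ly+Z*.016 for a in(-.15,-.1,-.05) for b in (-.017,.017)]
overlay('scene12','scene',(290,150,420,260),6,ex)
overlay('top12','top',(205,115,305,190),7,ex)
to(M+f*(-.295)+Z*(.0085+.095),tilt(0))
```

```text
tcp lane -0.2951506824893868 0.0005336083718432695 0.15197973682499863
[ 0.56028376 -0.14672084  0.19197974] [ 0.5603066  -0.14676325  0.19196254] [-0.243  0.33   0.507  1.733 -0.175  1.124  0.185]
[ 0.5603066  -0.14676325  0.19196254] [ 0.56030683 -0.14675834  0.19195816] [-0.243  0.33   0.507  1.733 -0.175  1.124  0.185]
t 19.38 shift [0.0002 0.0005 0.0485] turn [-0.0006  0.0004  0.0001] rows>= 1.2
```

View pics/scene12c.png

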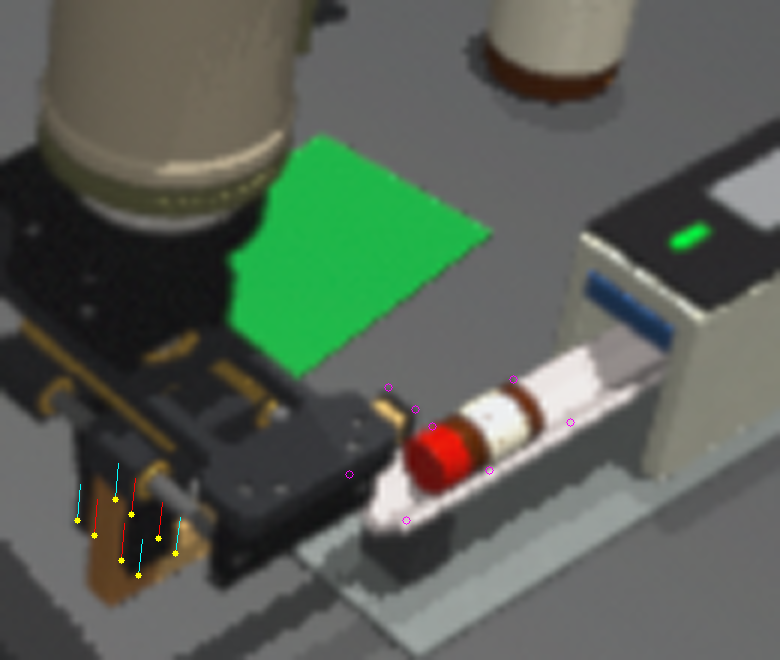

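View pics/top12c.png

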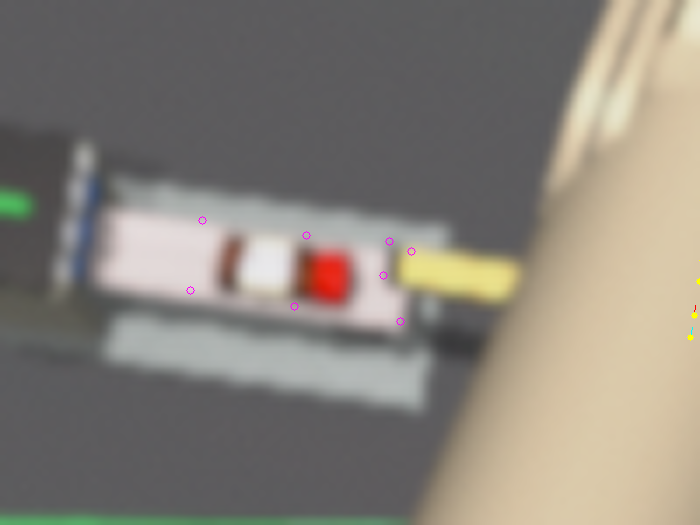

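The stick is level and its axis lines up with the trough in the top view (after parallax). The nose is about 20 mm behind the cap. Lowering into the V.

Emit:
arm_command(commands=[[5,[0,0,0.003],[0,0,0]],[5,[0,0,0.009],[0,0,0]],[5,[0,0,0.017],[0,0,0]],[5,[0,0,0.025],[0,0,0]],[5,[0,0,0.033],[0,0,0]],[5,[0,0,0.039],[0,0,0]],[5,[0,0,0.044],[0,0,0]],[5,[0,0,0.047],[0,0,0]],[5,[0,0,0.048],[0,0,0]],[5,[0,0,0.048],[0,0,0]]])

```text
time: 20.22
ee_pos: [0.5602, -0.1468, 0.1438]
eef_rot: [0.752, 0.659, -0.0, -0.0]
ft_force: [0.4, 0.6, -1.7]
width: 0.0158
```

Run:
```python
from mv import *
M=np.array([.5996,.1458,.04]);s=read_state();p=s['ee_pos'];d=p-M;print('tcp lane',d@f,d@ly,d[2],s['ft_force'],s['torque'])
snap('scene','scene13');crop('scene13',330,180,420,250,8,'s13c')
snap('top','top13');crop('top13',205,115,305,190,7,'t13c')
```

```text
tcp lane -0.29523791529240506 0.0005679352011654541 0.1037750235483754 [ 0.40368007  0.58304386 -1.67709361] [-0.13683361  0.0081451  -0.045736  ]
```

View pics/s13c.png

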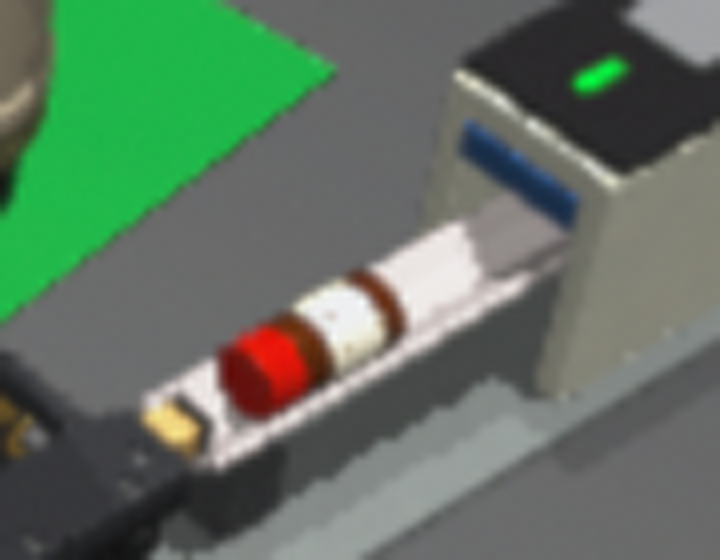

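View pics/t13c.png

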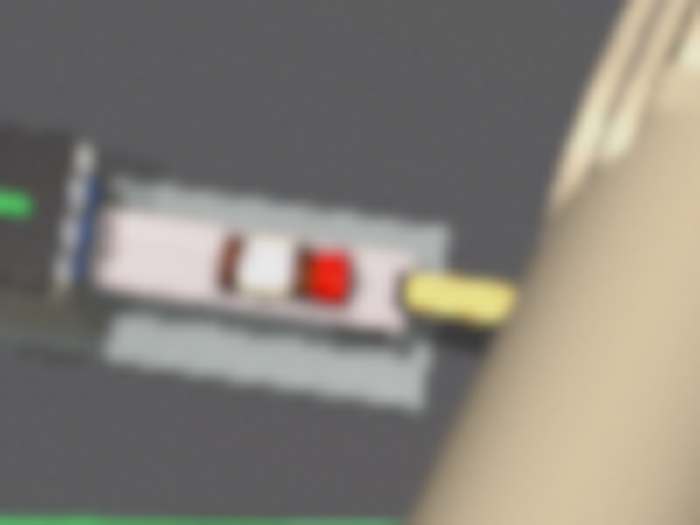

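The stick lies centred in the V, nose at crop (410,290), 8 mm from the cap in the picture scale. Pushing the first, free stretch gently.

Emit:
arm_command(commands=[[5,[0.002,0,0],[0,0,0]],[5,[0.006,0,0],[0,0,0]],[5,[0.012,0,0],[0,0,0]],[5,[0.018,0,0],[0,0,0]],[5,[0.026,0,0],[0,0,0]],[5,[0.034,0,0],[0,0,0]],[5,[0.041,0,0],[0,0,0]],[5,[0.047,0,0],[0,0,0]],[5,[0.05,0,0],[0,0,0]],[5,[0.05,0,0],[0,0,0]]])

```text
time: 21.15
ee_pos: [0.567, -0.0961, 0.1439]
eef_rot: [0.752, 0.66, -0.0, -0.0]
ft_force: [0.4, 0.6, -2.1]
width: 0.0156
```

Emit:
arm_command(commands=[[5,[0.002,0,0],[0,0,0]],[5,[0.007,0,0],[0,0,0]],[5,[0.013,0,0],[0,0,0]],[5,[0.02,0,0],[0,0,0]],[5,[0.028,0,0],[0,0,0]],[5,[0.035,0,0],[0,0,0]],[5,[0.042,0,0],[0,0,0]],[5,[0.047,0,0],[0,0,0]],[5,[0.05,0,0],[0,0,0]],[5,[0.05,0,0],[0,0,0]]])

```text
time: 21.98
ee_pos: [0.5735, -0.0467, 0.1439]
eef_rot: [0.752, 0.659, -0.0, -0.0]
ft_force: [-0.6, -0.9, -1.2]
width: 0.0157
```

```bash
cat > st.py <<'E'
from mv import *
M=np.array([.5996,.1458,.04]);s=read_state();p=s['ee_pos'];d=p-M;F=s['ft_force']
print('t',round(s['time'],2),'nose x',(d@f+.15).round(4),'y',(d@ly).round(4),'tcp z',d[2].round(4),'F along',(F@f).round(2),'lat',(F@ly).round(2),'z',F[2].round(2),'T',s['torque'].round(2),'yaw',R.from_quat(s['eef_rot']).inv().apply(f).round(3))
E
cat > look.py <<'E'
from h import *
import sys
t=sys.argv[1];snap('scene','S'+t);snap('top','T'+t);crop('S'+t,340,160,450,250,7,'Sc'+t);crop('T'+t,150,110,290,185,5,'Tc'+t)
a=cv2.imread(f'pics/Sc{t}.png');b=cv2.imread(f'pics/Tc{t}.png')
a=cv2.resize(a,None,fx=.55,fy=.55) if 0 else a
E
python3 st.py; python3 look.py 14
```

```text
t 21.98 nose x -0.0442 y 0.0006 tcp z 0.1039 F along -0.99 lat 0.44 z -1.17 T [-0.1   0.    0.03] yaw [ 1.     0.001 -0.   ]
```

View pics/Sc14.png

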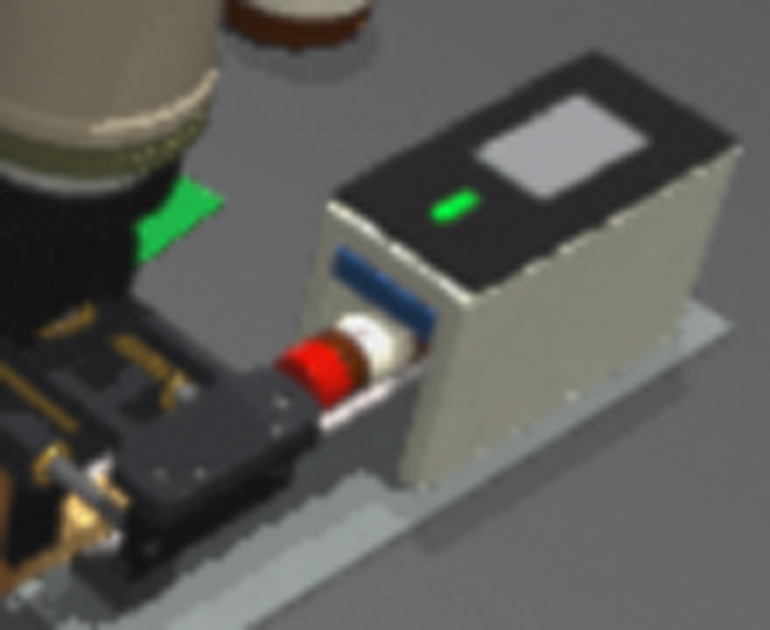

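View pics/Tc14.png

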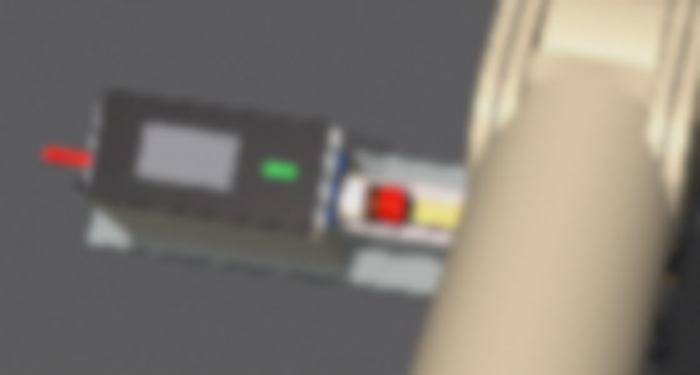

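The vial is entering the tunnel base first, cap at top crop (390,205), with the stick behind it. Continuing.

Emit:
arm_command(commands=[[5,[0.002,0,0],[0,0,0]],[5,[0.005,0,0],[0,0,0]],[5,[0.009,0,0],[0,0,0]],[5,[0.014,0,0],[0,0,0]],[5,[0.018,0,0],[0,0,0]],[5,[0.022,0,0],[0,0,0]],[5,[0.026,0,0],[0,0,0]],[5,[0.029,0,0],[0,0,0]],[5,[0.03,0,0],[0,0,0]],[5,[0.03,0,0],[0,0,0]]])

```text
time: 22.92
ee_pos: [0.5775, -0.0171, 0.1439]
eef_rot: [0.752, 0.659, -0.0, -0.0]
ft_force: [0.5, -0.4, -1.2]
width: 0.0159
```

```bash
python3 st.py
```

```text
t 22.92 nose x -0.0144 y 0.0005 tcp z 0.1039 F along -0.32 lat -0.52 z -1.15 T [-0.18  0.03 -0.02] yaw [1.    0.001 0.   ]
```

Emit:
arm_command(commands=[[5,[0.001,0,0],[0,0,0]],[5,[0.002,0,0],[0,0,0]],[5,[0.004,0,0],[0,0,0]],[5,[0.006,0,0],[0,0,0]],[5,[0.008,0,0],[0,0,0]],[5,[0.01,0,0],[0,0,0]],[5,[0.012,0,0],[0,0,0]],[5,[0.014,0,0],[0,0,0]],[5,[0.015,0,0],[0,0,0]],[5,[0.015,0,0],[0,0,0]]])

```text
time: 23.75
ee_pos: [0.5794, -0.0024, 0.1439]
eef_rot: [0.752, 0.659, -0.0, -0.0]
ft_force: [0.6, -2.2, -1.3]
width: 0.0158
```

```bash
python3 st.py
```

```text
t 23.75 nose x 0.0004 y 0.0005 tcp z 0.1039 F along -2.08 lat -0.9 z -1.25 T [-0.48 -0.06 -0.08] yaw [1.    0.001 0.   ]
```

About 2 N appeared, probably the pawl. From here, short steps with force readings.

Emit:
arm_command(commands=[[5,[0.001,0,0],[0,0,0]],[5,[0.002,0,0],[0,0,0]],[5,[0.003,0,0],[0,0,0]],[5,[0.004,0,0],[0,0,0]],[5,[0.005,0,0],[0,0,0]],[5,[0.006,0,0],[0,0,0]],[5,[0.007,0,0],[0,0,0]],[5,[0.008,0,0],[0,0,0]],[5,[0.008,0,0],[0,0,0]],[5,[0.008,0,0],[0,0,0]]])

```text
time: 24.58
ee_pos: [0.5804, 0.0054, 0.1439]
eef_rot: [0.752, 0.659, -0.0, -0.0]
ft_force: [0.9, -1.7, -1.4]
width: 0.0159
```

```bash
python3 st.py
```

```text
t 24.58 nose x 0.0083 y 0.0006 tcp z 0.1039 F along -1.62 lat -1.08 z -1.41 T [-0.46 -0.09 -0.12] yaw [1. 0. 0.]
```

Emit:
arm_command(commands=[[5,[0.001,0,0],[0,0,0]],[5,[0.0015,0,0],[0,0,0]],[5,[0.002,0,0],[0,0,0]],[5,[0.0025,0,0],[0,0,0]],[5,[0.003,0,0],[0,0,0]],[5,[0.0035,0,0],[0,0,0]],[5,[0.004,0,0],[0,0,0]],[5,[0.004,0,0],[0,0,0]],[5,[0.004,0,0],[0,0,0]],[5,[0.004,0,0],[0,0,0]]])

```text
time: 25.42
ee_pos: [0.5809, 0.0091, 0.1439]
eef_rot: [0.752, 0.659, -0.0, -0.0]
ft_force: [0.8, -2.1, -1.3]
width: 0.0156
```

```bash
python3 st.py
```

```text
t 25.42 nose x 0.012 y 0.0006 tcp z 0.1039 F along -2.02 lat -1.12 z -1.34 T [-0.69 -0.06 -0.12] yaw [ 1.  0. -0.]
```

Emit:
arm_command(commands=[[5,[0.001,0,0],[0,0,0]],[5,[0.0015,0,0],[0,0,0]],[5,[0.002,0,0],[0,0,0]],[5,[0.0025,0,0],[0,0,0]],[5,[0.003,0,0],[0,0,0]],[5,[0.0035,0,0],[0,0,0]],[5,[0.004,0,0],[0,0,0]],[5,[0.004,0,0],[0,0,0]],[5,[0.004,0,0],[0,0,0]],[5,[0.004,0,0],[0,0,0]]])

```text
time: 26.25
ee_pos: [0.5814, 0.0131, 0.1439]
eef_rot: [0.752, 0.659, -0.0, -0.0]
ft_force: [0.7, -1.1, -1.4]
width: 0.0156
```

```bash
python3 st.py
```

```text
t 26.25 nose x 0.0161 y 0.0006 tcp z 0.1039 F along -0.99 lat -0.82 z -1.4 T [-0.62 -0.04 -0.17] yaw [ 1.  0. -0.]
```

Emit:
arm_command(commands=[[5,[0.001,0,0],[0,0,0]],[5,[0.0015,0,0],[0,0,0]],[5,[0.002,0,0],[0,0,0]],[5,[0.0025,0,0],[0,0,0]],[5,[0.003,0,0],[0,0,0]],[5,[0.0035,0,0],[0,0,0]],[5,[0.004,0,0],[0,0,0]],[5,[0.004,0,0],[0,0,0]],[5,[0.004,0,0],[0,0,0]],[5,[0.004,0,0],[0,0,0]]])

```text
time: 27.08
ee_pos: [0.5819, 0.017, 0.1439]
eef_rot: [0.752, 0.659, -0.0, -0.0]
ft_force: [1.9, -2.5, -0.2]
width: 0.0152
```

```bash
python3 st.py
```

```text
t 27.08 nose x 0.02 y 0.0006 tcp z 0.1039 F along -2.26 lat -2.25 z -0.23 T [-0.69 -0.17 -0.12] yaw [ 1.  0. -0.]
```

The stick rubs one wall lightly (lateral about −2 N). I ease it 1 mm sideways while continuing.

Emit:
arm_command(commands=[[5,[0.001,0.0005,0],[0,0,0]],[5,[0.0015,0.001,0],[0,0,0]],[5,[0.002,0.001,0],[0,0,0]],[5,[0.0025,0.001,0],[0,0,0]],[5,[0.003,0.001,0],[0,0,0]],[5,[0.003,0.001,0],[0,0,0]],[5,[0.003,0.001,0],[0,0,0]],[5,[0.003,0.001,0],[0,0,0]],[5,[0.003,0.001,0],[0,0,0]],[5,[0.003,0.001,0],[0,0,0]]])

```text
time: 27.92
ee_pos: [0.5833, 0.0199, 0.1438]
eef_rot: [0.752, 0.659, -0.0, -0.0]
ft_force: [-1.5, -2.4, -1.6]
width: 0.016
```

```bash
python3 st.py
```

```text
t 27.92 nose x 0.023 y -0.0004 tcp z 0.1038 F along -2.6 lat 1.14 z -1.56 T [-0.56  0.33  0.08] yaw [ 1.  0. -0.]
```

Emit:
arm_command(commands=[[5,[0.001,0,0],[0,0,0]],[5,[0.0015,0,0],[0,0,0]],[5,[0.002,0,0],[0,0,0]],[5,[0.0025,0,0],[0,0,0]],[5,[0.003,0,0],[0,0,0]],[5,[0.003,0,0],[0,0,0]],[5,[0.003,0,0],[0,0,0]],[5,[0.003,0,0],[0,0,0]],[5,[0.003,0,0],[0,0,0]],[5,[0.003,0,0],[0,0,0]]])

```text
time: 28.75
ee_pos: [0.5837, 0.0228, 0.1439]
eef_rot: [0.752, 0.659, -0.0, -0.0]
ft_force: [-1.5, -2.0, -0.5]
width: 0.0155
```

```bash
python3 st.py; python3 look.py 15
```

```text
t 28.75 nose x 0.026 y -0.0004 tcp z 0.1039 F along -2.21 lat 1.22 z -0.49 T [-0.51  0.36  0.1 ] yaw [ 1.  0. -0.]
```

View pics/Tc15.png

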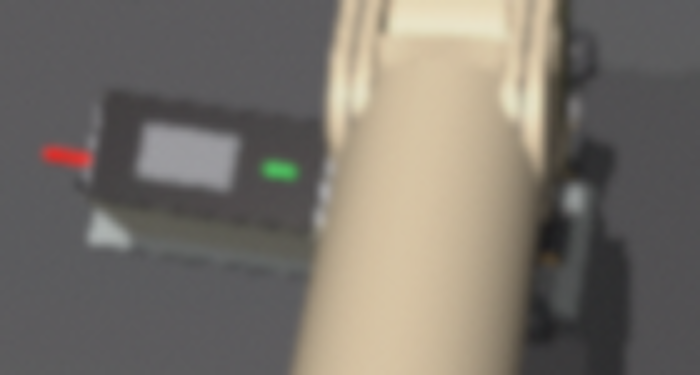

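The rod is unchanged (red at crop 42–93), so the seat is not reached yet. Continuing in 3 mm steps.

Emit:
arm_command(commands=[[5,[0.001,-0.0004,0],[0,0,0]],[5,[0.0015,-0.0004,0],[0,0,0]],[5,[0.002,-0.0004,0],[0,0,0]],[5,[0.0025,-0.0004,0],[0,0,0]],[5,[0.003,-0.0004,0],[0,0,0]],[5,[0.003,-0.0004,0],[0,0,0]],[5,[0.003,-0.0004,0],[0,0,0]],[5,[0.003,-0.0004,0],[0,0,0]],[5,[0.003,-0.0004,0],[0,0,0]],[5,[0.003,-0.0004,0],[0,0,0]]])

```text
time: 29.68
ee_pos: [0.5837, 0.0258, 0.1439]
eef_rot: [0.752, 0.659, -0.0, -0.0]
ft_force: [0.1, -1.6, -1.3]
width: 0.0158
```

```bash
python3 st.py
```

```text
t 29.68 nose x 0.029 y -0.0 tcp z 0.1039 F along -1.59 lat -0.28 z -1.31 T [-0.5   0.11 -0.04] yaw [ 1.  0. -0.]
```

Emit:
arm_command(commands=[[5,[0.001,0,0],[0,0,0]],[5,[0.0015,0,0],[0,0,0]],[5,[0.002,0,0],[0,0,0]],[5,[0.0025,0,0],[0,0,0]],[5,[0.003,0,0],[0,0,0]],[5,[0.003,0,0],[0,0,0]],[5,[0.003,0,0],[0,0,0]],[5,[0.003,0,0],[0,0,0]],[5,[0.003,0,0],[0,0,0]],[5,[0.003,0,0],[0,0,0]]])

```text
time: 30.52
ee_pos: [0.5841, 0.0288, 0.1439]
eef_rot: [0.752, 0.659, -0.0, -0.0]
ft_force: [-0.1, -1.7, -1.8]
width: 0.0155
```

```bash
python3 st.py
```

```text
t 30.52 nose x 0.032 y -0.0 tcp z 0.1039 F along -1.66 lat -0.08 z -1.78 T [-0.56  0.11 -0.05] yaw [ 1.  0. -0.]
```

Emit:
arm_command(commands=[[5,[0.001,0,0],[0,0,0]],[5,[0.0015,0,0],[0,0,0]],[5,[0.002,0,0],[0,0,0]],[5,[0.0025,0,0],[0,0,0]],[5,[0.003,0,0],[0,0,0]],[5,[0.0035,0,0],[0,0,0]],[5,[0.004,0,0],[0,0,0]],[5,[0.004,0,0],[0,0,0]],[5,[0.004,0,0],[0,0,0]],[5,[0.004,0,0],[0,0,0]]])

```text
time: 31.35
ee_pos: [0.5845, 0.0313, 0.1439]
eef_rot: [0.752, 0.659, -0.001, 0.0]
ft_force: [-1.5, -7.2, 1.0]
width: 0.0156
```

```bash
python3 st.py
```

```text
t 31.35 nose x 0.0345 y -0.0001 tcp z 0.1039 F along -7.3 lat 0.54 z 0.98 T [-1.58  0.4   0.09] yaw [ 1.    -0.001 -0.002]
```

Emit:
arm_command(commands=[[5,[0.001,0,0],[0,0,0]],[5,[0.0015,0,0],[0,0,0]],[5,[0.002,0,0],[0,0,0]],[5,[0.0025,0,0],[0,0,0]],[5,[0.003,0,0],[0,0,0]],[5,[0.003,0,0],[0,0,0]],[5,[0.003,0,0],[0,0,0]],[5,[0.003,0,0],[0,0,0]],[5,[0.003,0,0],[0,0,0]],[5,[0.003,0,0],[0,0,0]]])

```text
time: 32.18
ee_pos: [0.585, 0.034, 0.144]
eef_rot: [0.753, 0.659, -0.001, 0.0]
ft_force: [-1.7, -8.2, 0.1]
width: 0.0158
```

```bash
python3 st.py
```

```text
t 32.18 nose x 0.0372 y -0.0002 tcp z 0.104 F along -8.35 lat 0.62 z 0.1 T [-1.82  0.3   0.01] yaw [ 1.    -0.001 -0.002]
```

Spring felt: 7–8 N. Checking the rod.

```bash
cat > rod.py <<'E'
from h import *
import sys
t=sys.argv[1];c=snap('top','T'+t)
def L(tag):
    im=ld(tag)['pixels'].astype(float);r=im[125:155,145:180];m=np.clip((r[...,0]-np.maximum(r[...,1],r[...,2]))/120,0,1);return m.sum(),(m.sum(0)>.5).sum(), m.sum(0).round(1)
for g in('T15','T'+t): a=L(g);print(g,a[0].round(2),a[1],a[2][8:26])
crop('T'+t,145,120,215,165,10,'rod'+t)
E
python3 rod.py 16
```

```text
T15 39.16 11 [0.  0.  0.  0.  0.3 1.5 3.1 3.6 3.7 3.7 3.8 3.8 3.7 3.6 2.9 1.4 0.4 0.3]
T16 43.61 13 [0.  0.  0.1 0.6 1.9 3.3 3.6 3.7 3.7 3.7 3.8 3.8 3.7 3.6 2.9 1.4 0.4 0.3]
```

View pics/rod16.png

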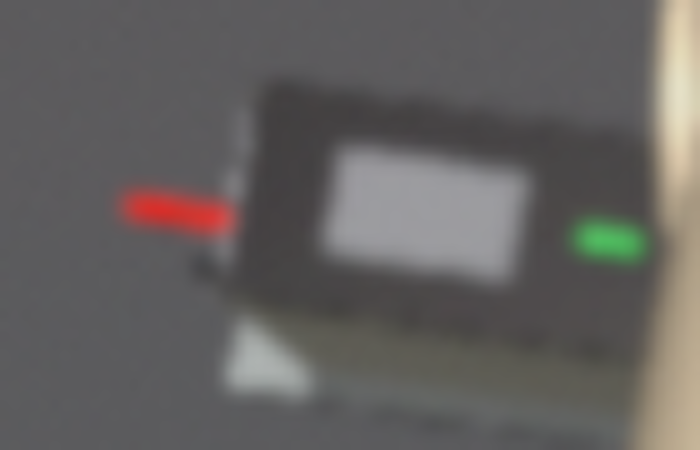

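Rod extension measures about 3.9 mm of seat press. Going on in 2 mm steps.

Emit:
arm_command(commands=[[5,[0.0005,0,0],[0,0,0]],[5,[0.001,0,0],[0,0,0]],[5,[0.0015,0,0],[0,0,0]],[5,[0.002,0,0],[0,0,0]],[5,[0.0025,0,0],[0,0,0]],[5,[0.0025,0,0],[0,0,0]],[5,[0.0025,0,0],[0,0,0]],[5,[0.0025,0,0],[0,0,0]],[5,[0.0025,0,0],[0,0,0]],[5,[0.0025,0,0],[0,0,0]]])

```text
time: 33.07
ee_pos: [0.5852, 0.0352, 0.144]
eef_rot: [0.753, 0.658, -0.001, 0.001]
ft_force: [-2.5, -11.6, 3.3]
width: 0.0158
```

```bash
python3 st.py; python3 rod.py 17
```

```text
t 33.07 nose x 0.0385 y -0.0003 tcp z 0.104 F along -11.82 lat 1.0 z 3.35 T [-2.49  0.52  0.16] yaw [ 1.    -0.002 -0.003]
T15 39.16 11 [0.  0.  0.  0.  0.3 1.5 3.1 3.6 3.7 3.7 3.8 3.8 3.7 3.6 2.9 1.4 0.4 0.3]
T17 45.42 13 [0.  0.  0.2 1.1 2.7 3.6 3.7 3.7 3.7 3.7 3.8 3.8 3.7 3.6 2.9 1.4 0.5 0.3]
```

Emit:
arm_command(commands=[[5,[0.0005,0,0],[0,0,0]],[5,[0.001,0,0],[0,0,0]],[5,[0.0015,0,0],[0,0,0]],[5,[0.0015,0,0],[0,0,0]],[5,[0.0015,0,0],[0,0,0]],[5,[0.0015,0,0],[0,0,0]],[5,[0.0015,0,0],[0,0,0]],[5,[0.0015,0,0],[0,0,0]],[5,[0.0015,0,0],[0,0,0]],[5,[0.0015,0,0],[0,0,0]]])

```text
time: 33.95
ee_pos: [0.5854, 0.0363, 0.1441]
eef_rot: [0.753, 0.658, -0.002, 0.001]
ft_force: [-2.3, -13.9, 3.1]
width: 0.0156
```

```bash
python3 st.py; python3 rod.py 18
```

```text
t 33.95 nose x 0.0396 y -0.0003 tcp z 0.1041 F along -14.06 lat 0.41 z 3.13 T [-2.83  0.61  0.13] yaw [ 1.    -0.003 -0.004]
T15 39.16 11 [0.  0.  0.  0.  0.3 1.5 3.1 3.6 3.7 3.7 3.8 3.8 3.7 3.6 2.9 1.4 0.4 0.3]
T18 45.84 13 [0.  0.  0.2 1.2 2.8 3.6 3.7 3.7 3.7 3.7 3.8 3.8 3.7 3.6 2.9 1.4 0.4 0.3]
```

Seat is at about 6 mm, total 14 N, part of it stick friction on the V. Raising 0.5 mm to relieve the rubbing and pushing a little more.

Emit:
arm_command(commands=[[5,[0.0005,0,-0.0005],[0,0,0]],[5,[0.001,0,-0.0005],[0,0,0]],[5,[0.0015,0,-0.0005],[0,0,0]],[5,[0.0015,0,-0.0005],[0,0,0]],[5,[0.0015,0,-0.0005],[0,0,0]],[5,[0.0015,0,-0.0005],[0,0,0]],[5,[0.0015,0,-0.0005],[0,0,0]],[5,[0.0015,0,-0.0005],[0,0,0]],[5,[0.0015,0,-0.0005],[0,0,0]],[5,[0.0015,0,-0.0005],[0,0,0]]])

```text
time: 34.83
ee_pos: [0.5856, 0.0383, 0.1444]
eef_rot: [0.753, 0.658, -0.002, 0.001]
ft_force: [-2.0, -11.6, 0.5]
width: 0.0156
```

```bash
python3 st.py; python3 rod.py 19
```

```text
t 34.83 nose x 0.0416 y -0.0002 tcp z 0.1044 F along -11.79 lat 0.45 z 0.47 T [-2.6   0.49 -0.01] yaw [ 1.    -0.002 -0.003]
T15 39.16 11 [0.  0.  0.  0.  0.3 1.5 3.1 3.6 3.7 3.7 3.8 3.8 3.7 3.6 2.9 1.4 0.4 0.3]
T19 48.18 14 [0.  0.1 0.8 2.2 3.4 3.7 3.7 3.7 3.7 3.7 3.8 3.8 3.7 3.6 2.9 1.4 0.5 0.2]
```

Rod shows about 7.8 mm and the force dropped although the seat is pressed further, which suggests the pawl fell. One more mm for margin.

Emit:
arm_command(commands=[[5,[0.0005,0,0],[0,0,0]],[5,[0.001,0,0],[0,0,0]],[5,[0.0013,0,0],[0,0,0]],[5,[0.0013,0,0],[0,0,0]],[5,[0.0013,0,0],[0,0,0]],[5,[0.0013,0,0],[0,0,0]],[5,[0.0013,0,0],[0,0,0]],[5,[0.0013,0,0],[0,0,0]],[5,[0.0013,0,0],[0,0,0]],[5,[0.0013,0,0],[0,0,0]]])

```text
time: 35.72
ee_pos: [0.5857, 0.0392, 0.1444]
eef_rot: [0.753, 0.658, -0.002, 0.001]
ft_force: [-2.6, -12.5, 1.4]
width: 0.0158
```

```bash
python3 st.py; python3 rod.py 20
```

```text
t 35.72 nose x 0.0425 y -0.0002 tcp z 0.1044 F along -12.75 lat 0.97 z 1.45 T [-2.78  0.56  0.04] yaw [ 1.    -0.002 -0.004]
T15 39.16 11 [0.  0.  0.  0.  0.3 1.5 3.1 3.6 3.7 3.7 3.8 3.8 3.7 3.6 2.9 1.4 0.4 0.3]
T20 48.77 14 [0.  0.1 1.  2.6 3.5 3.8 3.7 3.7 3.7 3.7 3.8 3.8 3.7 3.6 2.9 1.5 0.4 0.3]
```

Emit:
arm_command(commands=[[5,[-0.001,0,0],[0,0,0]],[5,[-0.002,0,0],[0,0,0]],[5,[-0.003,0,0],[0,0,0]],[5,[-0.004,0,0],[0,0,0]],[5,[-0.006,0,0],[0,0,0]],[5,[-0.008,0,0],[0,0,0]],[5,[-0.01,0,0],[0,0,0]],[5,[-0.012,0,0],[0,0,0]],[5,[-0.012,0,0],[0,0,0]],[5,[-0.012,0,0],[0,0,0]]])

```text
time: 36.6
ee_pos: [0.5844, 0.0306, 0.1444]
eef_rot: [0.752, 0.659, -0.0, -0.0]
ft_force: [0.5, -0.8, -1.4]
width: 0.0155
```

```bash
python3 st.py; python3 rod.py 21
```

```text
t 36.6 nose x 0.0338 y -0.0 tcp z 0.1044 F along -0.72 lat -0.63 z -1.41 T [-0.13  0.08  0.02] yaw [ 1.  0. -0.]
T15 39.16 11 [0.  0.  0.  0.  0.3 1.5 3.1 3.6 3.7 3.7 3.8 3.8 3.7 3.6 2.9 1.4 0.4 0.3]
T21 47.32 14 [0.  0.  0.5 1.8 3.2 3.7 3.7 3.7 3.7 3.7 3.8 3.8 3.8 3.6 2.9 1.5 0.5 0.3]
```

With the stick unloaded (about 0 N), the rod still shows about 7 mm, so the vial is latched. Drawing the stick out.

Emit:
arm_command(commands=[[5,[-0.003,0,0],[0,0,0]],[5,[-0.009,0,0],[0,0,0]],[5,[-0.018,0,0],[0,0,0]],[5,[-0.029,0,0],[0,0,0]],[5,[-0.041,0,0],[0,0,0]],[5,[-0.053,0,0],[0,0,0]],[5,[-0.064,0,0],[0,0,0]],[5,[-0.073,0,0],[0,0,0]],[5,[-0.079,0,0],[0,0,0]],[5,[-0.08,0,0],[0,0,0]]])

```text
time: 37.48
ee_pos: [0.5736, -0.0507, 0.1445]
eef_rot: [0.753, 0.658, -0.0, 0.0]
ft_force: [-0.1, 0.4, -0.6]
width: 0.0153
```

Emit:
arm_command(commands=[[5,[-0.002,0,-0.003],[0,0,0]],[5,[-0.006,0,-0.009],[0,0,0]],[5,[-0.012,0,-0.017],[0,0,0]],[5,[-0.02,0,-0.026],[0,0,0]],[5,[-0.028,0,-0.035],[0,0,0]],[5,[-0.036,0,-0.044],[0,0,0]],[5,[-0.044,0,-0.052],[0,0,0]],[5,[-0.051,0,-0.058],[0,0,0]],[5,[-0.056,0,-0.062],[0,0,0]],[5,[-0.058,0,-0.064],[0,0,0]]])

```text
time: 38.32
ee_pos: [0.5662, -0.1076, 0.2092]
eef_rot: [0.753, 0.659, -0.0, 0.0]
ft_force: [0.3, 0.9, -1.2]
width: 0.0154
```

```bash
python3 st.py; python3 look.py 22
python3 - <<'E'
from mv import *
sy=1.7296; sl=np.array([-np.sin(sy),np.cos(sy),0])
to([.4313,.0437,.1981],frame(-Z,sl))
E
```

```text
t 38.32 nose x -0.1056 y -0.0002 tcp z 0.1692 F along 0.94 lat -0.13 z -1.17 T [-0.13  0.04 -0.02] yaw [ 1.    -0.001 -0.   ]
t 38.42 shift [ 0.1314 -0.1536  0.0105] turn [-5.000e-04  2.000e-04 -2.911e-01] rows>= 4.9
```

View pics/Sc22.png

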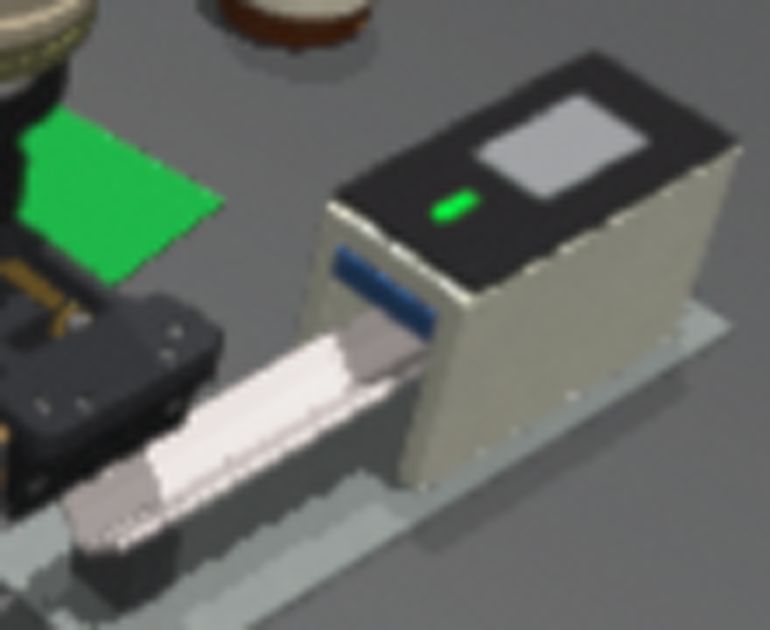

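View pics/Tc22.png

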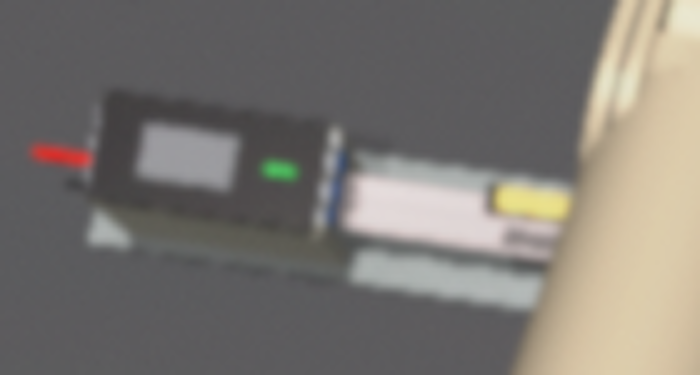

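The trough is empty, the vial is out of sight in the tunnel and the rod is still extended (crop 30–93). Carrying the stick back over the mat.

Emit:
arm_command(commands=[[5,[0.003,-0.004,0],[0,0,-0.008]],[5,[0.012,-0.014,0.001],[0,0,-0.027]],[5,[0.026,-0.03,0.002],[0,0,-0.057]],[5,[0.043,-0.05,0.003],[0,0,-0.095]],[5,[0.062,-0.073,0.005],[0,0,-0.137]],[5,[0.082,-0.096,0.007],[0,0,-0.181]],[5,[0.101,-0.118,0.008],[0,0,-0.223]],[5,[0.117,-0.137,0.009],[0,0,-0.259]],[5,[0.128,-0.15,0.01],[0,0,-0.284]],[5,[0.1314,-0.1536,0.0105],[0,0,-0.291]]])

```text
time: 39.25
ee_pos: [0.4294, 0.0464, 0.1976]
eef_rot: [0.647, 0.763, -0.0, -0.001]
ft_force: [0.5, 0.7, -1.9]
width: 0.0155
```

Emit:
arm_command(commands=[[5,[0,0,0.003],[0,0,0]],[5,[0,0,0.01],[0,0,0]],[5,[0,0,0.02],[0,0,0]],[5,[0,0,0.032],[0,0,0]],[5,[0,0,0.045],[0,0,0]],[5,[0,0,0.058],[0,0,0]],[5,[0,0,0.07],[0,0,0]],[5,[0,0,0.08],[0,0,0]],[5,[0,0,0.088],[0,0,0]],[5,[0,0,0.09],[0,0,0]]])

```text
time: 40.08
ee_pos: [0.4307, 0.0433, 0.1063]
eef_rot: [0.649, 0.761, -0.001, -0.001]
ft_force: [-0.3, 0.1, -1.0]
width: 0.016
```

Run:
```python
from mv import *
s=read_state();print(s['ee_pos'],s['ft_force'])
sy=1.7296; sl=np.array([-np.sin(sy),np.cos(sy),0])
to([.4313,.0444,.0982],frame(-Z,sl))
snap('scene','scene23');crop('scene23',280,150,370,230,8,'s23c')
```

```text
[0.4306634  0.04332038 0.10630953] [-0.31915583  0.13178368 -0.95290298]
t 40.08 shift [0.001  0.0008 0.0081] turn [-0.0031  0.001  -0.0006] rows>= 0.2
```

View pics/s23c.png

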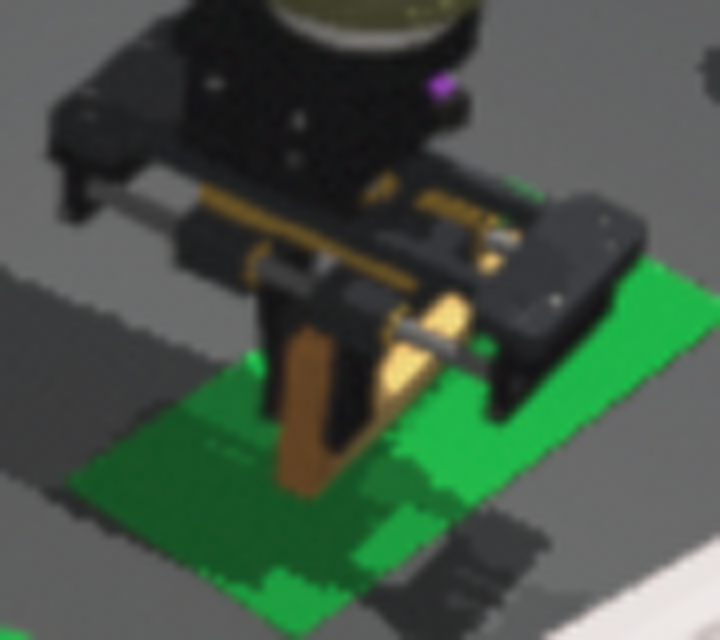

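The stick is over the mat at its old place, about 8 mm up. Setting it down and checking contact before opening.

Emit:
arm_command(commands=[[5,[0,0,0.001],[0,0,0]],[5,[0,0,0.002],[0,0,0]],[5,[0,0,0.0035],[0,0,0]],[5,[0,0,0.005],[0,0,0]],[5,[0,0,0.006],[0,0,0]],[5,[0,0,0.007],[0,0,0]],[5,[0,0,0.0076],[0,0,0]],[5,[0,0,0.008],[0,0,0]],[5,[0,0,0.008],[0,0,0]],[5,[0,0,0.008],[0,0,0]]])

```text
time: 40.97
ee_pos: [0.4312, 0.044, 0.1]
eef_rot: [0.649, 0.761, -0.0, -0.0]
ft_force: [-0.5, 0.4, -1.3]
width: 0.0155
```

Run:
```python
from mv import *
s=read_state();print(s['ee_pos'],s['ft_force'],s['torque'])
```

```text
[0.43118369 0.04403736 0.1000056 ] [-0.45711007  0.39659476 -1.27602508] [-0.09835617  0.00149396 -0.01650816]
```

Emit:
arm_command(commands=[[5,[0,0,0.0007],[0,0,0]],[5,[0,0,0.0013],[0,0,0]],[5,[0,0,0.0018],[0,0,0]],[5,[0,0,0.0018],[0,0,0]],[5,[0,0,0.0018],[0,0,0]],[20,[0,0,0.0018],[0,0,0]],[26,[0,0,0.0018],[0,0,0]],[36,[0,0,0.0018],[0,0,0]],[50,[0,0,0.0018],[0,0,0]],[65,[0,0,0.0018],[0,0,0]]])

```text
time: 41.8
ee_pos: [0.4312, 0.044, 0.0982]
eef_rot: [0.649, 0.761, -0.0, -0.0]
ft_force: [-0.1, -0.4, -0.1]
width: 0.0348
```

Emit:
arm_command(commands=[[80,[0,0,0],[0,0,0]],[90,[0,0,0],[0,0,0]],[90,[0,0,-0.004],[0,0,0]],[90,[0,0,-0.014],[0,0,0]],[90,[0,0,-0.03],[0,0,0]],[90,[0,0,-0.05],[0,0,0]],[90,[0,0,-0.075],[0,0,0]],[90,[0,0,-0.1],[0,0,0]],[90,[0,0,-0.12],[0,0,0]],[90,[0,0,-0.13],[0,0,0]]])

```text
time: 42.63
ee_pos: [0.4321, 0.0441, 0.2315]
eef_rot: [0.649, 0.761, 0.001, 0.001]
ft_force: [0.4, 0.7, -0.1]
width: 0.078
```

Emit:
arm_command(commands=[[90,[-0.005,0,-0.005],[0,0,0]],[90,[-0.02,0,-0.015],[0,0,0]],[90,[-0.045,0,-0.025],[0,0,0]],[90,[-0.075,0,-0.035],[0,0,0]],[90,[-0.105,0,-0.045],[0,0,0]],[90,[-0.135,0,-0.05],[0,0,0]],[90,[-0.165,0,-0.05],[0,0,0]],[90,[-0.19,0,-0.05],[0,0,0]],[90,[-0.205,0,-0.05],[0,0,0]],[90,[-0.21,0,-0.05],[0,0,0]]])

```text
time: 43.47
ee_pos: [0.4639, -0.1662, 0.2775]
eef_rot: [0.65, 0.76, -0.001, -0.0]
ft_force: [0.2, -0.5, -0.2]
width: 0.0781
```

Run:
```python
from h import *
S=snap('scene','scene24');T=snap('top','top24')
s=read_state();print(s['ee_pos'],s['ft_force'],abs(s['joint_vel']).max())
im=ld('top24')['pixels'].astype(float);r=im[125:155,145:180];print(np.clip((r[...,0]-np.maximum(r[...,1],r[...,2]))/120,0,1).sum())
```

```text
[ 0.46416813 -0.1638493   0.27749899] [-1.48995163  0.05428542  0.1282477 ] 0.0360845538842681
47.11666666666666
```

View pics/scene24.png

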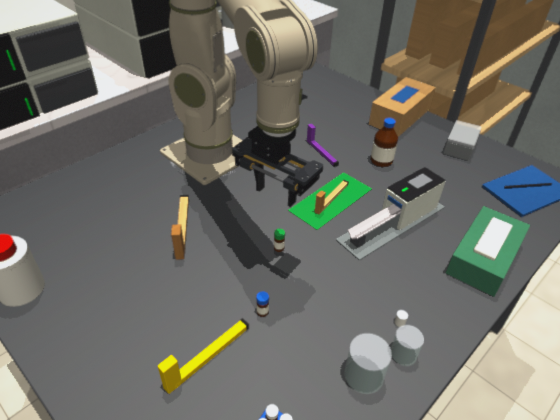

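View pics/top24.png

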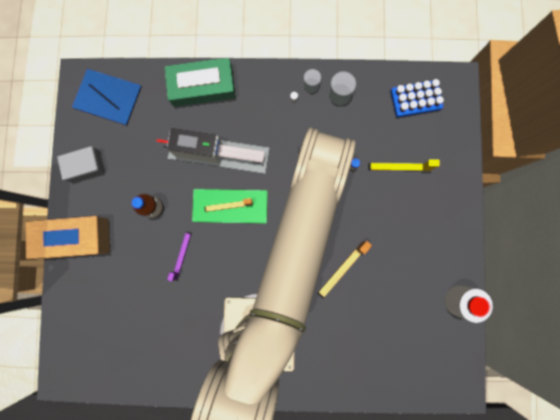

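The stick lies on the mat (top view (228,205)). The blue and green vials and the bottle are where they were. The rod still reads about 6.8 mm. Handing in.

Run:
```python
from bench import *
print(close_job())
```

```text
the job is handed in; nothing more can be done
None
```

The job is done and handed in at about 43.5 s. No verdict is reported.

**What I did**
- I gripped the red-capped vial with the tool tilted, tipped it about 75° and let it drop the last few mm into the V, base towards the tunnel.
- I took the smaller wooden stick from the mat and pushed the vial in short steps. The pawl showed as about 2 N, then the spring as a rising force.
- The force dropped from 14 N to 12 N as the pawl fell at about 8 mm of seat press. The peak was about 14 N and the largest press about 8.3 mm, judged by the red rod.
- I drew the stick out and laid it back on the mat at its starting place.

**Last checks**
- With the stick clear, the rod in the top view still shows the seat pressed about 7 mm (6.8 mm in the final picture), so the latch holds. This is an estimate from pixels.
- The trough is empty and the vial's centre is about 65 mm past the mouth, worked out from the stick's nose position.
- The stick lies on the mat, and the green and blue vials and the bottle look unmoved. The gripper is clear of everything.

**What disagreed**
- The camera fits put most points 3–7 mm too low compared with the given heights, so I used the stated heights.
- The stick rubbed one wall of the V with about 2 N, which I eased with sideways shifts of up to 1 mm.
- At the end of the push the stick also pressed down on the V, so part of that 14 N is friction. I raised it 0.5 mm to relieve this.

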